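# Make up two pressing-die kits

## Robot

A 6-joint arm with a two-finger parallel gripper is mounted at the origin on the work surface. World frame = base frame: x ahead of the robot, y to its left, z up, the work surface at z = 0. Lengths are in m, angles in degrees, forces in N, time in s.
With the tool pointing down it reaches from about 0.3 to 0.75 m from the base axis. Payload 8.5 kg.
Tool frame: the origin (TCP) lies at the very end of the fingers, on their centre line; the grasp point (between the pads) lies grasp_offset behind it (grasp_offset is the distance from the TCP to the grasp point, in m); x points along the fingers, z is the direction in which the jaws open and shut, and the axes are right-handed (so a half turn about x gives the same grasp; the last joint's range is limited). The gripper opens to 85 mm and grips with 20 to 120 N. Pads are 22 mm wide; open, the fingers measure 114 mm over their backs; the gripper's body (76 mm by 85 mm) begins 54 mm behind the grasp point. The pads swing forward as they close: fully open they stand 13 mm farther back than shut.
Start: joints at [64.441, 21.807, 74.336, -0, 83.858, -12.336], TCP at [0.126, 0.535, 0.231] pointing down, gripper open.
Joint ranges: [-178.18, 178.18], [-50.72, 133.34], [12.68, 142.11], [-81.47, 261.47], [9.98, 163.14], [-165.26, 165.26]. Speed limits (degrees/s): [136.94, 136.94, 180, 180, 180, 180].

## Interface

Orientations are given as a 3x3 rotation matrix whose columns are the frame's x, y, z axes.
In Python, from rig import observe, get_image, close_job, recognise, grasp_offset gives the robot as it stands.
- The arm moves only by the tool drive_tool, never from a script. Its argument "targets" is a list that holds one entry, the list of rows, each a list of 7 numbers: the shift along the tool's x, y, z in units of 50 mm (1.0 is 50 mm), then the turn, a rotation vector about the tool's x, y, z in rad, then the opening, from -1 (shut) to 1 (fully open), so that 0 is half open. A call has 1 to 5 rows; each row shifts and turns the commanded pose from where the row before left it, along the tool's axes as they then stand; what a row does not reach is not made up. A row lasts 1/10 s, in which the tool goes at most 50 mm and 8.59 degrees, less where a joint would pass 70% of its speed; a pose out of reach is approached as far as the arm can. A call is refused whole if a number of a shift passes 1 or a number of a turn 0.15, either way. A call with a gripper value outside its range is refused whole. The fingers move at their own pace and stop on an object; "force" is the grip in N (left out, the last holds). Time passes only in rows, so rows that do not move let the fingers close. It gives the time, the measured TCP pose, the force and the opening at its end, in the units of the state.
- observe(): the state, without advancing time (a new reading comes with each control period).
- get_image(name): name is "side" or "top"; returns a dict with "image" (384x512x3 uint8, red, green, blue), "fx", "fy", "cx", "cy" (pixels), "k1" (the pictures are not rectified: a ray, as slopes to the right and down, at radius r is drawn at 1 + k1 r^2 times it, then the intrinsics apply), "rvec" (rotation vector, rad) and "tvec" (3), from world to camera coordinates, as OpenCV has them. Camera axes: x right, y down, z forward; pixel columns grow to the right and rows downward; lengths in m; the calibration is good to about 2 mm. A picture is of the moment at which its call begins. There is no depth.
- close_job(): hands the job in, once; it reports no verdict.
Trained networks look in a picture, given as the dict that the camera call returned (one of the last four; its "shot" number tells which), for a name from the list of things; names that differ only in an ending like _2 or _b are one class to them, and where a whole thing is asked for, a point or a joint stands for the part that bears it (a point fixed in the world has none). Each returns a list of dicts, best first, with "p" (0 to 1); they miss things now and then, are a little off and sometimes report something else, mostly with a low value. They report only what shows in the picture. A call takes as long as a camera call. They do not tell look-alikes from the thing itself.
- recognise(label, picture): "at" ([column, row] as shares, 0 to 1, of the picture: columns of its width, rows of its height, amid what is visible of it).
The state is a dict: "time_s": time; "q": joint angles; "qvel": joint speeds; "joint_efforts": joint torques, N m; "position": TCP position; "tool_rot": TCP orientation; "ft_force": force on the tool from outside, world axes, zero at the start; "wrist_torque": the same for the moment, N m; "grip_width": finger opening in m.
Only numpy, scipy, OpenCV 4.12 (cv2) and the standard library are available. Lean on these libraries where they do the work, as an engineer would, in place of code of your own. Each camera call takes 0.05 s, during which the arm holds its last target.

## Task

Make up the two die kits from the steel parts on the bench: the large die ring and the headed plunger go in the two-compartment tray, one to a compartment; the small die ring goes in the middle of the three-compartment tray, with the plain pin in one end compartment and the low disc in the other. Set each part down, do not drop it, so that it stands flat on the compartment's floor the same way up as now. Leave the jar, the brass weight and the crucible standing where they are.

Things in the scene. Friction and masses are not known exactly. Their poses are not given: they have to be found in the camera images.
- large_ring_mid (a point): Large die ring: dark steel ring standing flat, outer diameter 58 mm, bore 32 mm, 34 mm high, about 0.5 kg. Loose, upright on the bench; the point is on its upright axis, half-way up (17 mm above its underside), z up.
- small_ring_mid (a point): Small die ring: dark steel ring standing flat, outer diameter 42 mm, bore 18 mm, 34 mm high, about 0.3 kg. Loose, upright on the bench; the point is on its upright axis, half-way up (17 mm above its underside), z up.
- plunger_mid (a point): Headed plunger: bright steel, standing on its flat head (46 mm diameter, 14 mm high) with its round stem (24 mm diameter) pointing up, 64 mm high in all, about 0.35 kg. Loose, upright on the bench; the point is on its upright axis, half-way up (32 mm above its underside), z up.
- pin_mid (a point): Plain pin: bright steel cylinder standing on end, 22 mm diameter, 55 mm high, about 0.16 kg. Loose, upright on the bench; the point is on its upright axis, half-way up (27.5 mm above its underside), z up.
- disc_mid (a point): Low disc: solid bright steel disc lying flat, 44 mm diameter, 20 mm high, about 0.23 kg. Loose, upright on the bench; the point is on its upright axis, half-way up (10 mm above its underside), z up.
- tray_two: Two-compartment kit tray: bare aluminium, fixed to the bench, 168 mm (its x) by 86 mm (its y), 10 mm high overall; floor and walls 4 mm thick, so the walls stand 6 mm above the floor. One divider makes two compartments, each 78 by 78 mm, centred at x = -41 and +41 mm, y = 0. Origin: centre of its underside, at bench level; z up. Its x axis points within 0.25 rad of the world x axis.
- tray_three: Three-compartment kit tray: bare aluminium, fixed to the bench, 250 mm (its x) by 86 mm (its y), 10 mm high overall; floor and walls 4 mm thick, so the walls stand 6 mm above the floor. Two dividers make three compartments, each about 78 by 78 mm, centred at x = -82, 0 and +82 mm, y = 0. Origin: centre of its underside, at bench level; z up. Its x axis points within 0.25 rad of the world x axis.
- jar_mid (a point): Sample jar, not part of any kit: amber glass with a white cap, 40 mm diameter, 60 mm high, loose. The point is on its upright axis, half-way up.
- weight_mid (a point): Brass balance weight with a knob on top, not part of any kit: 36 mm diameter, 52 mm high, loose. The point is on its upright axis, half-way up.
- crucible_mid (a point): White porcelain crucible (small open cup), not part of any kit: 44 mm diameter at the rim, 36 mm high, loose. The point is on its upright axis, half-way up.
Things that resemble listed ones, but are neither listed nor needed, are in the scene too. What is shaped like the tray_two but brown is not meant. What is shaped like the part that bears large_ring_mid but green is not meant.

How it is judged (in metres and radians):
At the end, for the whole second after the job is handed in: Large ring and plunger: one in each compartment of the two-tray; small ring in the middle of the three-tray, pin and disc one in each end. Each centre within 30 mm of the compartment's centre along both tray axes, underside within 3 mm of its floor, within 0.1 rad of upright, at rest (((x of large_ring_mid in the frame of tray_two between 0.011 and 0.071 m and y of large_ring_mid in the frame of tray_two between -0.03 and 0.03 m and z of large_ring_mid in the frame of tray_two between 0.018 and 0.024 m and x of plunger_mid in the frame of tray_two between -0.071 and -0.011 m and y of plunger_mid in the frame of tray_two between -0.03 and 0.03 m and z of plunger_mid in the frame of tray_two between 0.033 and 0.039 m) or (x of large_ring_mid in the frame of tray_two between -0.071 and -0.011 m and y of large_ring_mid in the frame of tray_two between -0.03 and 0.03 m and z of large_ring_mid in the frame of tray_two between 0.018 and 0.024 m and x of plunger_mid in the frame of tray_two between 0.011 and 0.071 m and y of plunger_mid in the frame of tray_two between -0.03 and 0.03 m and z of plunger_mid in the frame of tray_two between 0.033 and 0.039 m)) and x of small_ring_mid in the frame of tray_three between -0.03 and 0.03 m and y of small_ring_mid in the frame of tray_three between -0.03 and 0.03 m and z of small_ring_mid in the frame of tray_three between 0.018 and 0.024 m and ((x of pin_mid in the frame of tray_three between 0.052 and 0.112 m and y of pin_mid in the frame of tray_three between -0.03 and 0.03 m and z of pin_mid in the frame of tray_three between 0.0285 and 0.0345 m and x of disc_mid in the frame of tray_three between -0.112 and -0.052 m and y of disc_mid in the frame of tray_three between -0.03 and 0.03 m and z of disc_mid in the frame of tray_three between 0.011 and 0.017 m) or (x of pin_mid in the frame of tray_three between -0.112 and -0.052 m and y of pin_mid in the frame of tray_three between -0.03 and 0.03 m and z of pin_mid in the frame of tray_three between 0.0285 and 0.0345 m and x of disc_mid in the frame of tray_three between 0.052 and 0.112 m and y of disc_mid in the frame of tray_three between -0.03 and 0.03 m and z of disc_mid in the frame of tray_three between 0.011 and 0.017 m)) and angle between each of large_ring_mid, small_ring_mid, plunger_mid, pin_mid, disc_mid's own z axis and vertical below 0.1 rad and linear speed of each of large_ring, small_ring, plunger, pin, disc below 0.02 m/s); the robot touches nothing.
It fails at once if the jar, the weight or the crucible is shifted more than 25 mm or tipped over (distance of any of jar_mid, weight_mid, crucible_mid from where it was at the start of the episode above 0.025 m or angle between any of jar_mid, weight_mid, crucible_mid's own z axis and vertical above 0.5 rad).
It fails at once if a part is dropped or thrown (faster than 0.7 m/s while the fingers do not hold it) ((linear speed of large_ring above 0.7 m/s and contact force between the fingers and large_ring below 0.1 N) or (linear speed of small_ring above 0.7 m/s and contact force between the fingers and small_ring below 0.1 N) or (linear speed of plunger above 0.7 m/s and contact force between the fingers and plunger below 0.1 N) or (linear speed of pin above 0.7 m/s and contact force between the fingers and pin below 0.1 N) or (linear speed of disc above 0.7 m/s and contact force between the fingers and disc below 0.1 N)).
It also fails if it takes over 128 s, if anything falls off the work surface, if the arm or the gripper's body presses on something with over 40 N, if the wrist force passes 120 N, or if a joint passes its speed limit or range.

## Working session

There is one attempt and no reset: what is moved stays moved. The work goes in short steps, Python scripts to look and compute and a tool call to move; the robot and the scene stay as the last step left them, time stands still between calls to the robot, and variables do not carry over. Pictures are saved under pics/ and viewed, and the job is handed in when it is done.

Besides the shell and the picture viewer there is one more tool, called after "Call:" by a JSON object that holds its "method" and its "body". drive_tool: Moves the arm, as the interface text tells. Its arguments: {"type":"object","properties":{"targets":{"type":"array"},"force":{"type":"number"}},"required":["targets"]}

```bash
ls; mkdir -p pics; python3 - <<'E'
from rig import *
import rig,cv2
print(grasp_offset)
s=observe();print(s)
for n in("top","side"):
    p=get_image(n);cv2.imwrite(f"pics/{n}0.png",p["image"][:,:,::-1]);print({k:v for k,v in p.items() if k!="image"})
    for l in "large_ring_mid small_ring_mid plunger_mid pin_mid disc_mid tray_two tray_three jar_mid weight_mid crucible_mid".split():
        r=recognise(l,p);print(n,l,[(round(d["p"],2),round(d["at"][0]*512),round(d["at"][1]*384)) for d in r[:4]])
E
```

```text
pics
0.0187
{'time_s': 0.0, 'q': array([ 6.44403905e+01,  2.18426774e+01,  7.43858933e+01,  1.46985105e-04,
        8.38586654e+01, -1.23338866e+01]), 'qvel': array([0.03041436, 0.03233903, 0.04086196, 0.01886609, 0.10423667,
       0.00298817]), 'joint_efforts': array([-2.66584275e-04, -4.48472965e+01, -2.31276047e+01, -2.48715760e-04,
        4.86386954e-03, -8.28858390e-06]), 'position': array([0.12568486, 0.53513886, 0.23068926]), 'tool_rot': array([[-6.59208587e-04, -9.73476116e-01,  2.28787713e-01],
       [-1.37245540e-03,  2.28788428e-01,  9.73475203e-01],
       [-9.99998841e-01,  3.27722282e-04, -1.48687184e-03]]), 'ft_force': array([0.50790306, 0.01040186, 0.68364067]), 'wrist_torque': array([-0.03206278,  0.00666851,  0.00692209]), 'grip_width': 0.08536216968255267}
{'fx': 433.2457719216415, 'fy': 433.2457719216415, 'cx': 253.37525374657068, 'cy': 186.30991763339193, 'k1': 0.014778850956152337, 'rvec': array([ 2.18237655, -2.16697188,  0.11312779]), 'tvec': array([0.09830752, 0.56141739, 1.30263543]), 'shot': 1}
top large_ring_mid [(0.8, 281, 191), (0.69, 294, 218), (0.33
[... 363 characters left out ...]
fy': 410.99982789311304, 'cx': 257.1574682830941, 'cy': 183.94746690387547, 'k1': -0.05502451508197257, 'rvec': array([ 0.23043262, -2.84118916,  1.14959262]), 'tvec': array([0.58021315, 0.05522645, 1.14589693]), 'shot': 2}
side large_ring_mid [(0.79, 267, 177), (0.69, 305, 181)]
side small_ring_mid [(0.73, 276, 283)]
side plunger_mid [(0.72, 278, 280), (0.53, 300, 119), (0.51, 275, 146)]
side pin_mid [(0.61, 257, 211), (0.46, 224, 164)]
side disc_mid [(0.54, 313, 158)]
side tray_two [(0.67, 278, 357), (0.59, 276, 280), (0.55, 313, 156), (0.27, 299, 219)]
side tray_three [(0.71, 297, 118)]
side jar_mid [(0.59, 232, 140)]
side weight_mid [(0.77, 299, 219)]
side crucible_mid [(0.53, 210, 203)]
```

View pics/top0.png

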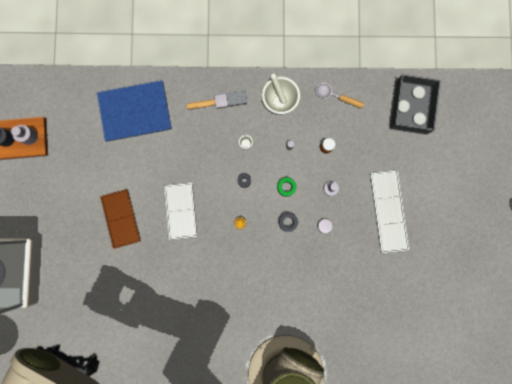

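View pics/side0.png

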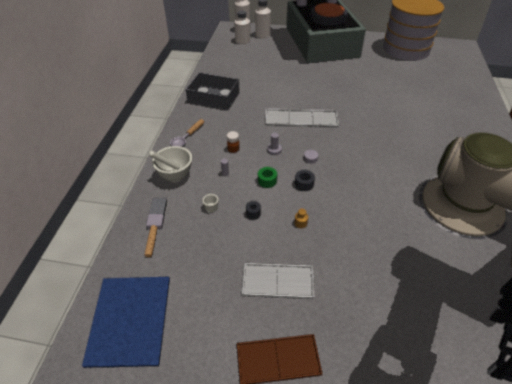

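The top view shows the three rows of parts. Crucible (246,142), pin (291,145) and jar (328,145). Small ring (245,180), green decoy (287,186) and plunger (332,188). Weight (240,223), large ring (288,221) and disc (325,227). The aluminium trays are at (181,211) and (389,211), with the brown decoy at (120,218). I'll localise these using model overlays.

```bash
cat > h.py <<'E'
import numpy as np,cv2
from rig import *
def cam(p): return cv2.Rodrigues(np.array(p["rvec"],float))[0],np.array(p["tvec"],float)
def proj(p,X):
    X=np.atleast_2d(X).astype(float)
    K=np.array([[p["fx"],0,p["cx"]],[0,p["fy"],p["cy"]],[0,0,1]]);d=np.array([p["k1"],0,0,0,0])
    return cv2.projectPoints(X,p["rvec"],p["tvec"],K,d)[0][:,0]
def unproj(p,uv,z):
    K=np.array([[p["fx"],0,p["cx"]],[0,p["fy"],p["cy"]],[0,0,1]]);d=np.array([p["k1"],0,0,0,0])
    n=cv2.undistortPoints(np.array([[uv]],float),K,d)[0,0]
    R,t=cam(p);C=-R.T@t;r=R.T@np.array([n[0],n[1],1]);return C+r*(z-C[2])/r[2]
def circ(x,y,z,r,n=40):
    a=np.linspace(0,2*np.pi,n);return np.c_[x+r*np.cos(a),y+r*np.sin(a),z+0*a]
# name: list of (z0,z1,r)
PARTS=dict(large_ring=[(0,.034,.029)],small_ring=[(0,.034,.021)],plunger=[(0,.014,.023),(.014,.064,.012)],pin=[(0,.055,.011)],disc=[(0,.020,.022)],jar=[(0,.06,.02)],weight=[(0,.04,.018),(.04,.052,.007)],crucible=[(0,.036,.021)],green=[(0,.034,.029)])
def mask(p,x,y,segs,z=0):
    S=8;m=np.zeros((384*1,512*1),np.uint8)
    for a,b,r in segs:
        q=np.r_[circ(x,y,a+z,r),circ(x,y,b+z,r)];h=cv2.convexHull(proj(p,q).astype(np.float32))
        cv2.fillConvexPoly(m,np.round(h*16).astype(int),255,cv2.LINE_AA,4)
    return m
E
python3 - <<'E'
from h import *
T=get_image("top");S=get_image("side")
g={"crucible":(246,142),"pin":(291,145),"jar":(328,145),"small_ring":(245,180),"green":(287,186),"plunger":(332,188),"weight":(240,223),"large_ring":(288,221),"disc":(325,227)}
gs={"crucible":(210,203),"pin":(225,168),"jar":(233,141),"small_ring":(253,210),"green":(267,177),"plunger":(274,144),"weight":(301,218),"large_ring":(304,180),"disc":(311,156)}
for n in g:
    h=PARTS[n][-1][1]/2
    print(n,unproj(T,g[n],h)[:2].round(3),unproj(S,gs[n],h)[:2].round(3))
for uv in [(181,211),(389,211)]:print(unproj(T,uv,.01).round(3))
for uv in [(278,280),(300,118)]:print(unproj(S,uv,.01).round(3))
R,t=cam(T);print(-R.T@t);R,t=cam(S);print(-R.T@t)
i=T["image"][120:265,155:420,::-1];cv2.imwrite("pics/tc.png",cv2.resize(i,None,fx=3,fy=3,interpolation=cv2.INTER_CUBIC))
i=S["image"][100:310,190:350,::-1];cv2.imwrite("pics/sc.png",cv2.resize(i,None,fx=2.8,fy=2.8,interpolation=cv2.INTER_CUBIC))
E
```

```text
crucible [0.7   0.126] [0.699 0.125]
pin [ 0.69  -0.013] [ 0.686 -0.008]
jar [ 0.69  -0.128] [ 0.687 -0.13 ]
small_ring [0.581 0.128] [0.578 0.13 ]
green [ 0.563 -0.002] [ 0.559 -0.001]
plunger [ 0.557 -0.138] [ 0.557 -0.133]
weight [0.448 0.142] [0.447 0.145]
large_ring [ 0.455 -0.005] [ 0.451 -0.005]
disc [ 0.438 -0.119] [ 0.439 -0.12 ]
[0.484 0.325 0.01 ]
[ 0.489 -0.318  0.01 ]
[0.483 0.33  0.01 ]
[ 0.49  -0.309  0.01 ]
[0.43154721 0.11070011 1.35026865]
[0.44244467 0.84151093 0.86537801]
```

View pics/tc.png

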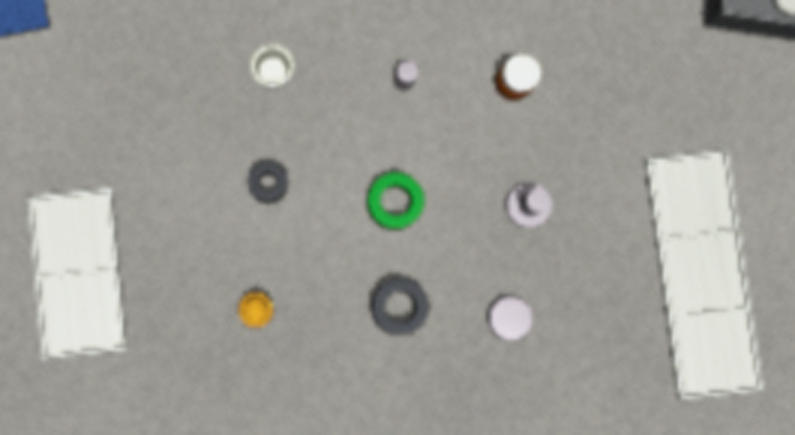

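View pics/sc.png

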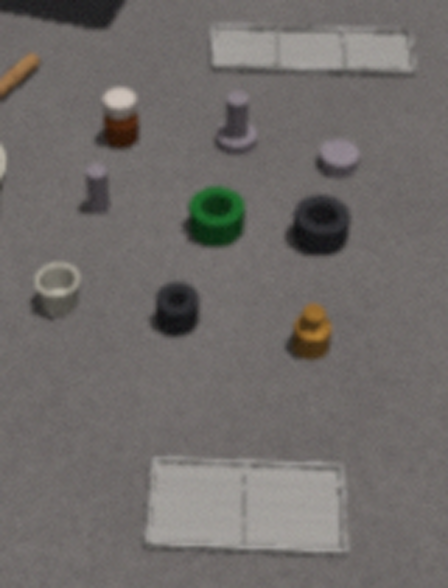

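```bash
cat > fit.py <<'E'
from h import *
from scipy.optimize import minimize
def fgimg(p):
    im=cv2.cvtColor(p["image"],cv2.COLOR_RGB2LAB).astype(np.float32)
    bg=np.stack([cv2.medianBlur(im[:,:,i].astype(np.uint8),5) for i in range(3)],-1)
    # bench colour: local large median via area
    big=np.stack([cv2.medianBlur(im[:,:,i].astype(np.uint8),101) for i in range(3)],-1).astype(np.float32)
    d=np.abs(im-big);d[:,:,0]*=1
    s=d.sum(-1)
    return np.clip((s-12)/40,0,1)
def fmask(p,pts_list):
    S=4
    m=np.zeros((384,512),np.uint8)
    for q in pts_list:
        h=cv2.convexHull(proj(p,q).astype(np.float32))
        cv2.fillConvexPoly(m,np.round(h*256).astype(int),255,cv2.LINE_AA,8)
    return cv2.GaussianBlur(m.astype(np.float32)/255,(0,0),.8)
def fit(p,f,shape,x0,steps):
    def cost(v):
        m=fmask(p,shape(v));u,w=proj(p,np.concatenate(shape(v))).mean(0)
        r=60;a,b=int(x0c[1]),int(x0c[0]);
        R=rr
        sl=(slice(max(a-R,0),a+R),slice(max(b-R,0),b+R))
        return ((m[sl]-f[sl])**2).sum()
    q=np.concatenate(shape(x0));pp=proj(p,q);x0c=pp.mean(0);rr=int(np.abs(pp-x0c).max()+6)
    sim=[x0]+[np.array(x0)+np.eye(len(x0))[i]*steps[i] for i in range(len(x0))]
    o=minimize(cost,x0,method="Nelder-Mead",options=dict(initial_simplex=sim,xatol=1e-5,fatol=1e-4))
    return o.x,o.fun
def part(n,z=0): return lambda v:[np.r_[circ(v[0],v[1],a+z,r),circ(v[0],v[1],b+z,r)] for a,b,r in PARTS[n]]
def tray(L):
    c=np.array([[s*L/2,t*.043,z] for s in(-1,1) for t in(-1,1) for z in(0,.01)])
    def f(v):
        co,si=np.cos(v[2]),np.sin(v[2]);q=c.copy();q[:,0]=v[0]+co*c[:,0]-si*c[:,1];q[:,1]=v[1]+si*c[:,0]+co*c[:,1];return [q]
    return f
E
python3 - <<'E'
from fit import *
T=get_image("top");S=get_image("side")
g=dict(crucible=(.7,.126),pin=(.688,-.01),jar=(.69,-.128),small_ring=(.58,.128),green=(.561,-.002),plunger=(.557,-.136),weight=(.448,.142),large_ring=(.453,-.005),disc=(.438,-.119))
for p,nm in((T,"t"),(S,"s")):
    f=fgimg(p)
    cv2.imwrite(f"pics/f{nm}.png",(f*255).astype(np.uint8))
    im=cv2.resize(p["image"][:,:,::-1],None,fx=5,fy=5,interpolation=cv2.INTER_CUBIC)
    def draw(sh,v):
        for q in sh(v):
            h=cv2.convexHull(proj(p,q).astype(np.float32));cv2.polylines(im,[np.round((h+.5)*5).astype(int)-0],True,(0,255,255),1)
    for n in g:
        v,c=fit(p,f,part(n),g[n],[.004,.004]);print(nm,n,v.round(4),round(c,1));draw(part(n),v)
    for n,L,x in(("two",.168,(.484,.327,.1)),("three",.25,(.49,-.314,.1))):
        best=min([fit(p,f,tray(L),(x[0],x[1],a),[.004,.004,.05]) for a in(-.1,.1)],key=lambda o:o[1])
        print(nm,n,best[0].round(4),round(best[1],1));draw(tray(L),best[0])
    if nm=="t": cv2.imwrite("pics/ovt.png",cv2.resize(im[590:1340,775:2100],(795,450),interpolation=cv2.INTER_AREA))
    else: cv2.imwrite("pics/ovs.png",cv2.resize(im[500:1550,950:1750],(457,600),interpolation=cv2.INTER_AREA))
E
```

```text
t crucible [0.7014 0.1285] 50.9
t pin [ 0.6905 -0.0078] 13.8
t jar [ 0.6898 -0.1221] 26.6
t small_ring [0.581  0.1316] 14.2
t green [0.5623 0.0012] 53.5
t plunger [ 0.5592 -0.1373] 39.1
t weight [0.4508 0.1428] 4.0
t large_ring [ 0.4552 -0.0025] 52.9
t disc [ 0.443  -0.1169] 20.4
t two [0.4851 0.3288 0.11  ] 107.6
t three [ 0.4892 -0.3196  0.1188] 215.4
s crucible [0.7009 0.1271] 123.4
s pin [ 0.6894 -0.0078] 45.6
s jar [ 0.6884 -0.1241] 48.9
s small_ring [0.5791 0.1324] 17.3
s green [0.5603 0.0007] 16.9
s plunger [ 0.558  -0.1378] 79.8
s weight [0.4485 0.1438] 27.5
s large_ring [ 0.4524 -0.003 ] 22.1
s disc [ 0.4422 -0.1183] 52.4
s two [0.4845 0.3254 0.107 ] 373.2
s three [ 0.4895 -0.3192  0.1348] 505.3
```

View pics/ovt.png

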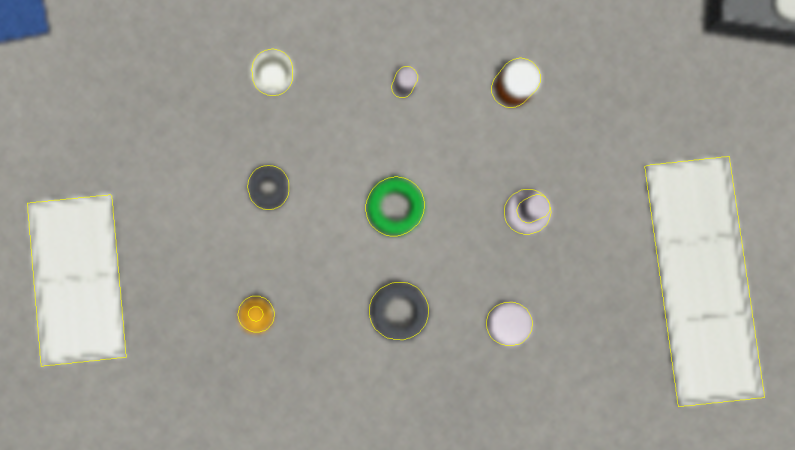

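View pics/ovs.png

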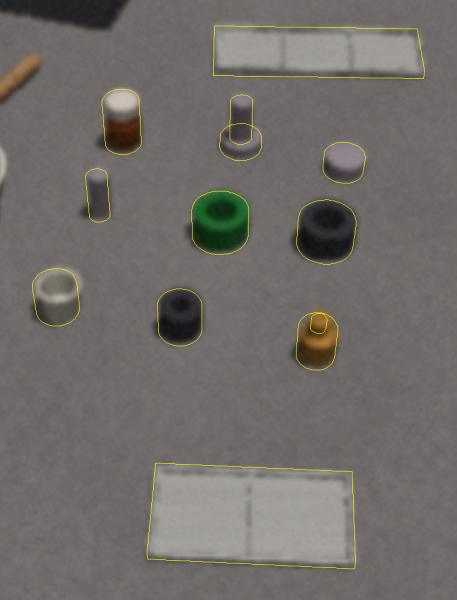

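Both cameras agree to about 2 mm and the outlines fit in both views. My plan is to keep the jaws diagonal to the trays (yaw about 51°), so the fingers clear the walls.

```bash
cat > plan.py <<'E'
import sys
from h import *
# python plan.py x y z [yaw deg] : displacement per-row
s=observe();R=s["tool_rot"];P=s["position"]
yaw=np.degrees(np.arctan2(R[1,2],R[0,2]))
a=[float(v) for v in sys.argv[1:]]
print("t",round(s["time_s"],2),"P",P.round(4),"yaw",yaw.round(2),"w",round(s["grip_width"],4),"F",s["ft_force"].round(1),"tilt",(R[:2,0]).round(4))
i=0
while i+2<len(a):
    d=np.array(a[i:i+3])-P; u=R.T@d/.05; n=max(1,int(np.ceil(np.linalg.norm(u)/.75)))
    print("to",a[i:i+3],"u",u.round(3),"rows",n,"per",(u/n).round(3)); P=np.array(a[i:i+3]); i+=3
E
python3 plan.py .454 -.003 .12
```

```text
t 1.3 P [0.1258 0.5354 0.2313] yaw 76.77 w 0.0854 F [-0.4 -0.6 -0.4] tilt [ 0. -0.]
to [0.454, -0.003, 0.12] u [ 2.227 -8.853 -8.98 ] rows 18 per [ 0.124 -0.492 -0.499]
```

Call:
{"method": "drive_tool", "body": {"targets": [[[0,0,0,0.15,0,0,1],[0,0,0,0.15,0,0,1],[0,0,0,0.15,0,0,1],[0,0,0,0,0,0,1]]], "force": 70}}

```text
time_s: 1.7
position: [0.1258, 0.5354, 0.2313]
tool_rot: [[-0.0, -0.776, 0.63], [-0.0, 0.63, 0.776], [-1.0, 0.0, -0.0]]
ft_force: [0.1, -0.2, 0.7]
grip_width: 0.0855
```

```bash
python3 plan.py .454 -.003 .12
```

```text
t 1.7 P [0.1258 0.5354 0.2313] yaw 50.92 w 0.0855 F [ 0.1 -0.2  0.7] tilt [-0. -0.]
to [0.454, -0.003, 0.12] u [  2.226 -11.884  -4.22 ] rows 18 per [ 0.124 -0.66  -0.234]
```

Call:
{"method": "drive_tool", "body": {"targets": [[[0.12,-0.66,-0.23,0,0,0,1],[0.12,-0.66,-0.23,0,0,0,1],[0.12,-0.66,-0.23,0,0,0,1],[0.12,-0.66,-0.23,0,0,0,1],[0.12,-0.66,-0.23,0,0,0,1]]]}}

```text
time_s: 2.2
position: [0.2183, 0.3857, 0.2012]
tool_rot: [[0.0, -0.78, 0.626], [0.0, 0.626, 0.78], [-1.0, -0.0, 0.001]]
ft_force: [0.8, 0.1, 0.6]
grip_width: 0.0855
```

Call:
{"method": "drive_tool", "body": {"targets": [[[0.12,-0.66,-0.23,0,0,0,1],[0.12,-0.66,-0.23,0,0,0,1],[0.12,-0.66,-0.23,0,0,0,1],[0.12,-0.66,-0.23,0,0,0,1],[0.12,-0.66,-0.23,0,0,0,1]]]}}

```text
time_s: 2.7
position: [0.3105, 0.2371, 0.1713]
tool_rot: [[0.001, -0.78, 0.626], [0.0, 0.626, 0.78], [-1.0, -0.0, 0.001]]
ft_force: [1.1, -0.5, -0.3]
grip_width: 0.0852
```

Call:
{"method": "drive_tool", "body": {"targets": [[[0.12,-0.66,-0.23,0,0,0,1],[0.12,-0.66,-0.23,0,0,0,1],[0.12,-0.66,-0.23,0,0,0,1],[0.12,-0.66,-0.23,0,0,0,1],[0.12,-0.66,-0.23,0,0,0,1]]]}}

```text
time_s: 3.2
position: [0.4026, 0.0884, 0.1413]
tool_rot: [[0.001, -0.78, 0.626], [-0.0, 0.626, 0.78], [-1.0, -0.0, 0.0]]
ft_force: [0.6, -0.6, 0.2]
grip_width: 0.0852
```

```bash
python3 plan.py .454 -.003 .12 .454 -.003 .011
```

```text
t 3.2 P [0.4026 0.0884 0.1413] yaw 51.25 w 0.0852 F [ 0.6 -0.6  0.2] tilt [ 0.0006 -0.    ]
to [0.454, -0.003, 0.12] u [ 0.426 -1.945 -0.782] rows 3 per [ 0.142 -0.648 -0.261]
to [0.454, -0.003, 0.011] u [ 2.18e+00  1.00e-03 -1.00e-03] rows 3 per [ 0.727  0.    -0.   ]
```

Call:
{"method": "drive_tool", "body": {"targets": [[[0.14,-0.64,-0.26,0,0,0,1],[0.14,-0.64,-0.26,0,0,0,1],[0.14,-0.64,-0.26,0,0,0,1],[0,0,0,0,0,0,1],[0,0,0,0,0,0,1]]]}}

```text
time_s: 3.7
position: [0.4518, -0.0012, 0.1201]
tool_rot: [[-0.001, -0.778, 0.628], [0.0, 0.628, 0.778], [-1.0, 0.001, -0.0]]
ft_force: [-0.5, -0.1, -0.0]
grip_width: 0.0854
```

```bash
python3 plan.py .454 -.003 .012
python3 - <<'E'
from h import *
p=get_image("top");cv2.imwrite("pics/a1.png",cv2.resize(p["image"][120:320,180:440,::-1],None,fx=3,fy=3))
p=get_image("side");cv2.imwrite("pics/a2.png",cv2.resize(p["image"][100:300,190:400,::-1],None,fx=3,fy=3))
E
```

```text
t 3.7 P [ 0.4518 -0.0012  0.1201] yaw 51.09 w 0.0854 F [-0.5 -0.1 -0. ] tilt [-0.0007  0.0003]
to [0.454, -0.003, 0.012] u [ 2.163 -0.057  0.   ] rows 3 per [ 0.721 -0.019  0.   ]
```

View pics/a2.png

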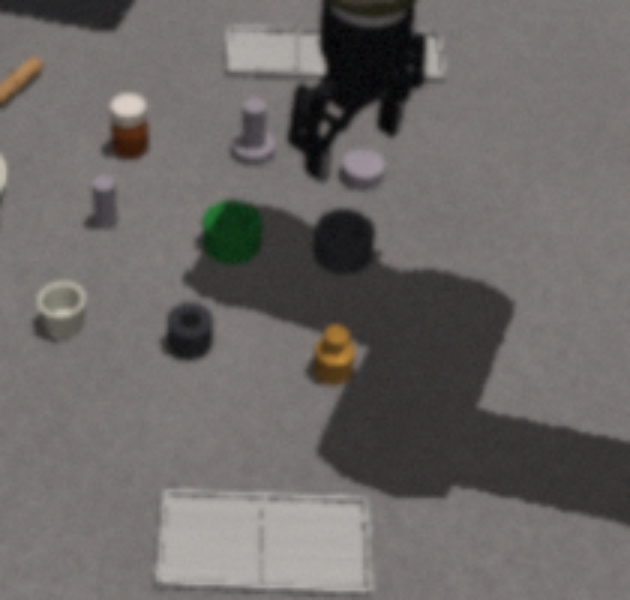

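The open gripper hovers over the large ring, seen at (345,240) in the crop, with fingertips near (317,172) and (390,133). I'll check the tip height from these before going down.

```bash
python3 - <<'E'
from h import *
p=get_image("side");s=observe();P=s["position"];z=s["tool_rot"][:,2]
for z0 in (.12,.133):
  for k in(-.05,.05): q=P+z*k;q[2]=z0;print(z0,k,(proj(p,q)[0]-[190,100])*3)
E
```

```text
0.12 -0.05 [387.0592484  139.76921746]
0.12 0.05 [310.73281742 189.3145486 ]
0.133 -0.05 [388.47942041 128.97633998]
0.133 0.05 [311.56923497 178.46945661]
```

Call:
{"method": "drive_tool", "body": {"targets": [[[0.6,-0.02,0,0,0,0,1],[0.6,-0.02,0,0,0,0,1],[0.5,-0.02,0,0,0,0,1],[0.3,0,0,0,0,0,1],[0,0,0,0,0,0,1]]]}}

```text
time_s: 4.35
position: [0.4532, -0.0019, 0.0192]
tool_rot: [[-0.003, -0.778, 0.628], [0.001, 0.628, 0.778], [-1.0, 0.003, -0.001]]
ft_force: [-0.5, -0.9, 1.0]
grip_width: 0.0854
```

Call:
{"method": "drive_tool", "body": {"targets": [[[0.26,-0.02,0,0,0,0,1],[0,0,0,0,0,0,0],[0,0,0,0,0,0,-0.5],[0,0,0,0,0,0,-0.5],[0,0,0,0,0,0,-0.5]]], "force": 80}}

```text
time_s: 4.85
position: [0.455, -0.0034, 0.009]
tool_rot: [[0.001, -0.777, 0.629], [-0.001, 0.629, 0.777], [-1.0, -0.001, 0.0]]
ft_force: [-4.8, -0.6, 12.7]
grip_width: 0.0567
```

Call:
{"method": "drive_tool", "body": {"targets": [[[0,0,0,0,0,0,-0.5],[0,0,0,0,0,0,-0.5],[-0.2,0,0,0,0,0,-0.5],[-0.2,0,0,0,0,0,-0.5],[0,0,0,0,0,0,-0.5]]]}}

```text
time_s: 5.35
position: [0.4558, -0.0035, 0.0289]
tool_rot: [[0.003, -0.777, 0.629], [-0.001, 0.629, 0.777], [-1.0, -0.003, 0.001]]
ft_force: [0.1, -0.6, -5.1]
grip_width: 0.0559
```

```bash
python3 plan.py .454 -.003 .012
python3 - <<'E'
from h import *
p=get_image("side");cv2.imwrite("pics/a3.png",cv2.resize(p["image"][100:300,190:400,::-1],None,fx=3,fy=3))
E
```

```text
t 5.35 P [ 0.4558 -0.0035  0.0289] yaw 51.01 w 0.0559 F [ 0.1 -0.6 -5.1] tilt [ 0.0028 -0.0007]
to [0.454, -0.003, 0.012] u [ 0.337  0.034 -0.015] rows 1 per [ 0.337  0.034 -0.015]
```

View pics/a3.png

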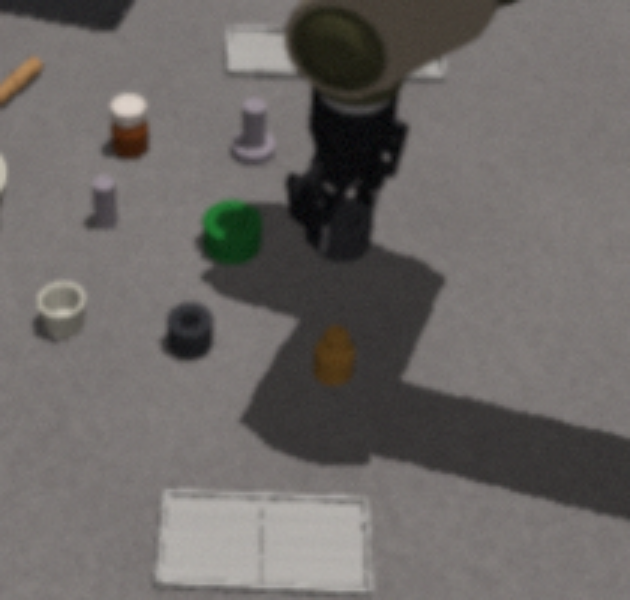

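The ring is held: width 56 mm, about 5 N load, and it looks upright at (345,235) in the crop. Next I lift it clear of the weight and go to the near compartment, B, of tray_two.

Call:
{"method": "drive_tool", "body": {"targets": [[[-0.4,0,0,0,0,0,-0.5],[-0.4,0,0,0,0,0,-0.5],[-0.4,0,0,0,0,0,-0.5],[-0.2,0,0,0,0,0,-0.5],[0,0,0,0,0,0,-0.5]]]}}

```text
time_s: 5.9
position: [0.4554, -0.0035, 0.098]
tool_rot: [[0.002, -0.777, 0.629], [-0.001, 0.629, 0.777], [-1.0, -0.002, 0.001]]
ft_force: [-0.1, -0.3, -5.3]
grip_width: 0.0559
```

```bash
python3 plan.py .444 .3226 .09 .444 .3226 .015
```

```text
t 5.9 P [ 0.4554 -0.0035  0.098 ] yaw 51.0 w 0.0559 F [-0.1 -0.3 -5.3] tilt [ 0.0019 -0.0005]
to [0.444, 0.3226, 0.09] u [0.156 4.282 4.925] rows 9 per [0.017 0.476 0.547]
to [0.444, 0.3226, 0.015] u [ 1.5e+00  3.0e-03 -1.0e-03] rows 3 per [ 0.5    0.001 -0.   ]
```

Call:
{"method": "drive_tool", "body": {"targets": [[[0,0.3,0.35,0,0,0,-0.5],[0,0.5,0.57,0,0,0,-0.5],[0,0.5,0.57,0,0,0,-0.5],[0,0.5,0.57,0,0,0,-0.5],[0,0.5,0.57,0,0,0,-0.5]]]}}

```text
time_s: 6.4
position: [0.4476, 0.1725, 0.096]
tool_rot: [[-0.002, -0.777, 0.63], [-0.0, 0.63, 0.777], [-1.0, 0.002, -0.002]]
ft_force: [1.5, -0.2, -5.2]
grip_width: 0.0558
```

Call:
{"method": "drive_tool", "body": {"targets": [[[0,0.5,0.57,0,0,0,-0.5],[0,0.5,0.57,0,0,0,-0.5],[0,0.5,0.57,0,0,0,-0.5],[0,0.3,0.39,0,0,0,-0.5],[0,0.18,0.19,0,0,0,-0.5]]]}}

```text
time_s: 6.9
position: [0.4428, 0.324, 0.0957]
tool_rot: [[-0.002, -0.778, 0.628], [-0.001, 0.628, 0.778], [-1.0, 0.001, -0.002]]
ft_force: [-0.0, -0.2, -5.0]
grip_width: 0.056
```

Call:
{"method": "drive_tool", "body": {"targets": [[[0.3,0,0,0,0,0,-0.5],[0.4,0,0,0,0,0,-0.5],[0.4,0,0,0,0,0,-0.5],[0.1,0,0,0,0,0,-0.5],[0,0,0,0,0,0,-0.5]]]}}

```text
time_s: 7.4
position: [0.4432, 0.3218, 0.0364]
tool_rot: [[-0.002, -0.777, 0.63], [-0.001, 0.63, 0.777], [-1.0, 0.001, -0.002]]
ft_force: [0.2, 0.3, -4.7]
grip_width: 0.0558
```

```bash
python3 plan.py .444 .3226 .013
```

```text
t 7.4 P [0.4432 0.3218 0.0364] yaw 50.96 w 0.0558 F [ 0.2  0.3 -4.7] tilt [-0.0023 -0.0011]
to [0.444, 0.3226, 0.013] u [ 0.467 -0.003  0.024] rows 1 per [ 0.467 -0.003  0.024]
```

Down slowly until there is contact, watching the force.

Call:
{"method": "drive_tool", "body": {"targets": [[[0.2,0,0,0,0,0,-0.5],[0.1,0,0.02,0,0,0,-0.5],[0.06,0,0,0,0,0,-0.5],[0.04,0,0,0,0,0,-0.5],[0,0,0,0,0,0,-0.5]]]}}

```text
time_s: 7.9
position: [0.4442, 0.3232, 0.0172]
tool_rot: [[-0.0, -0.777, 0.629], [-0.0, 0.629, 0.777], [-1.0, 0.0, -0.0]]
ft_force: [0.7, 0.1, -5.3]
grip_width: 0.056
```

Call:
{"method": "drive_tool", "body": {"targets": [[[0.04,0,0,0,0,0,-0.5],[0.03,0,0,0,0,0,-0.5],[0,0,0,0,0,0,-0.5]]]}}

```text
time_s: 8.2
position: [0.4441, 0.3231, 0.0137]
tool_rot: [[-0.0, -0.777, 0.629], [-0.0, 0.629, 0.777], [-1.0, 0.0, -0.0]]
ft_force: [-0.2, 0.3, -4.6]
grip_width: 0.0557
```

Call:
{"method": "drive_tool", "body": {"targets": [[[0.02,0,0,0,0,0,-0.5],[0.02,0,0,0,0,0,-0.5],[0,0,0,0,0,0,-0.5]]]}}

```text
time_s: 8.5
position: [0.4443, 0.3232, 0.0132]
tool_rot: [[0.001, -0.777, 0.629], [0.0, 0.629, 0.777], [-1.0, -0.001, 0.001]]
ft_force: [-3.7, -1.0, 9.0]
grip_width: 0.0561
```

Contact (about 14 N above hanging). Open and lift.

Call:
{"method": "drive_tool", "body": {"targets": [[[0,0,0,0,0,0,0.6],[0,0,0,0,0,0,0.8],[-0.02,0,0,0,0,0,0.8],[-0.2,0,0,0,0,0,0.8],[-0.5,0,0,0,0,0,0.8]]]}}

```text
time_s: 9.0
position: [0.4435, 0.3228, 0.0473]
tool_rot: [[-0.003, -0.777, 0.63], [-0.001, 0.63, 0.777], [-1.0, 0.002, -0.003]]
ft_force: [0.5, 0.4, 0.8]
grip_width: 0.0768
```

Call:
{"method": "drive_tool", "body": {"targets": [[[-0.6,0,0,0,0,0,1],[-0.6,0,0,0,0,0,1],[-0.5,0,0,0,0,0,1],[0,0,0,0,0,0,1]]]}}

```text
time_s: 9.4
position: [0.4456, 0.3239, 0.1369]
tool_rot: [[0.007, -0.777, 0.629], [0.003, 0.629, 0.777], [-1.0, -0.003, 0.007]]
ft_force: [0.3, 0.4, -0.2]
grip_width: 0.085
```

```bash
python3 plan.py .5585 -.1375 .13 .5585 -.1375 .04
```

```text
t 9.4 P [0.4456 0.3239 0.1369] yaw 51.0 w 0.085 F [ 0.3  0.4 -0.2] tilt [0.0067 0.003 ]
to [0.5585, -0.1375, 0.13] u [ 0.125 -7.561 -5.751] rows 13 per [ 0.01  -0.582 -0.442]
to [0.5585, -0.1375, 0.04] u [ 1.8    0.006 -0.012] rows 3 per [ 0.6    0.002 -0.004]
```

Call:
{"method": "drive_tool", "body": {"targets": [[[0,-0.68,-0.52,0,0,0,1],[0,-0.68,-0.52,0,0,0,1],[0,-0.68,-0.52,0,0,0,1],[0,-0.68,-0.52,0,0,0,1],[0,-0.68,-0.52,0,0,0,1]]]}}

```text
time_s: 9.9
position: [0.4944, 0.1135, 0.1327]
tool_rot: [[-0.0, -0.777, 0.629], [0.0, 0.629, 0.777], [-1.0, 0.0, -0.0]]
ft_force: [1.3, 0.1, -0.8]
grip_width: 0.0851
```

Call:
{"method": "drive_tool", "body": {"targets": [[[0,-0.68,-0.52,0,0,0,1],[0,-0.68,-0.52,0,0,0,1],[0,-0.68,-0.52,0,0,0,1],[0,-0.68,-0.52,0,0,0,1],[0,-0.68,-0.52,0,0,0,1]]]}}

```text
time_s: 10.4
position: [0.5447, -0.0946, 0.1326]
tool_rot: [[-0.001, -0.777, 0.63], [0.0, 0.63, 0.777], [-1.0, 0.001, -0.0]]
ft_force: [0.3, -0.3, -0.4]
grip_width: 0.0851
```

Call:
{"method": "drive_tool", "body": {"targets": [[[0,-0.5,-0.4,0,0,0,1],[0,-0.26,-0.15,0,0,0,1],[0,0,0,0,0,0,1]]]}}

```text
time_s: 10.7
position: [0.5572, -0.1393, 0.1323]
tool_rot: [[-0.0, -0.776, 0.631], [0.0, 0.631, 0.776], [-1.0, 0.0, -0.0]]
ft_force: [-0.4, 0.5, -0.6]
grip_width: 0.0855
```

```bash
python3 plan.py .5585 -.1375 .03
python3 - <<'E'
from fit import *
T=get_image("top");S=get_image("side")
for p,nm in((T,"t"),(S,"s")):
    f=fgimg(p)
    for n,x,z in(("large_ring",(.444,.323),.004),):
        v,c=fit(p,f,part(n,z),x,[.004,.004]);print(nm,n,v.round(4),round(c,1))
cv2.imwrite("pics/b1.png",cv2.resize(T["image"][120:320,155:420,::-1],None,fx=3,fy=3))
cv2.imwrite("pics/b2.png",cv2.resize(S["image"][100:310,190:400,::-1],None,fx=2.8,fy=2.8))
E
```

```text
t 10.7 P [ 0.5572 -0.1393  0.1323] yaw 50.88 w 0.0855 F [-0.4  0.5 -0.6] tilt [-0.0003  0.0002]
to [0.5585, -0.1375, 0.03] u [2.047e+00 1.000e-03 4.500e-02] rows 3 per [0.682 0.    0.015]
t large_ring [0.4409 0.3151] 416.7
s large_ring [0.4419 0.3313] 340.7
```

View pics/b1.png

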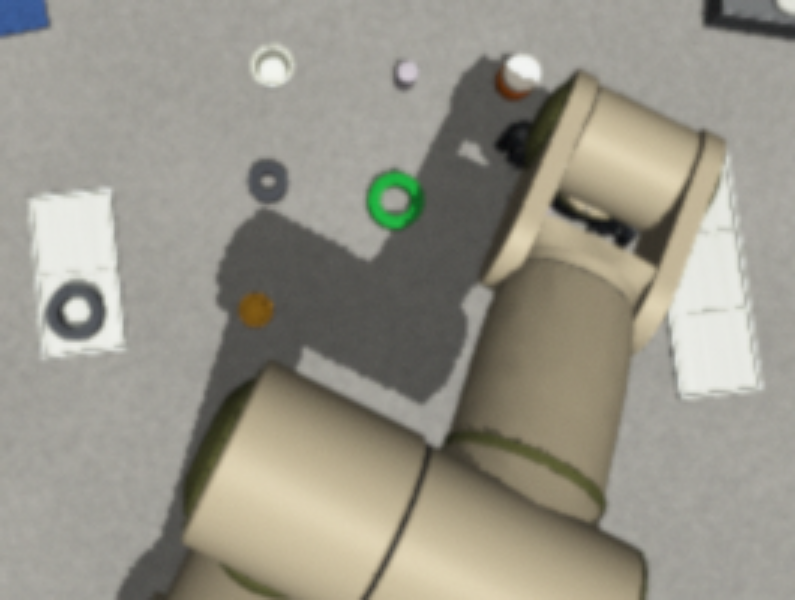

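View pics/b2.png

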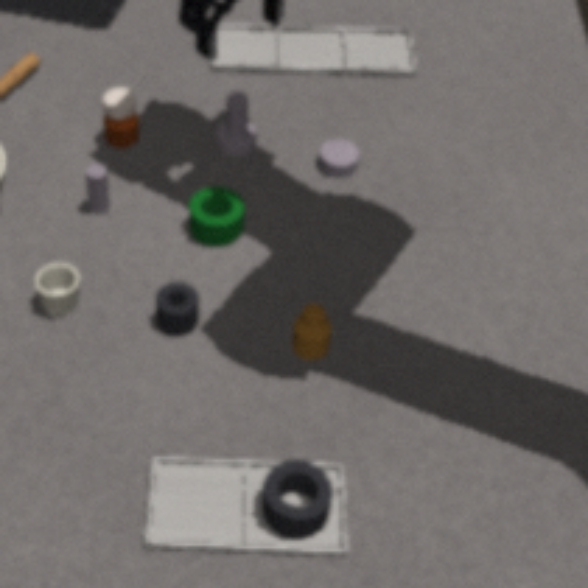

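The large ring stands flat inside the near compartment, at (77,310) in the top crop and (297,497) in the side crop. Nothing else has moved. Now the plunger.

Call:
{"method": "drive_tool", "body": {"targets": [[[0.6,0,0.04,0,0,0,1],[0.6,0,0,0,0,0,1],[0.5,0,0,0,0,0,1],[0.34,0,0,0,0,0,1],[0,0,0,0,0,0,0]]]}}

```text
time_s: 11.3
position: [0.5569, -0.1343, 0.029]
tool_rot: [[-0.004, -0.778, 0.628], [0.002, 0.628, 0.778], [-1.0, 0.005, -0.001]]
ft_force: [0.5, -0.6, 1.6]
grip_width: 0.0738
```

Call:
{"method": "drive_tool", "body": {"targets": [[[0,0,0,0,0,0,-0.5],[0,0,0,0,0,0,-0.9],[0,0,0,0,0,0,-0.9],[0,0,0,0,0,0,-0.9],[0,0,0,0,0,0,-0.9]]]}}

```text
time_s: 11.8
position: [0.5586, -0.1367, 0.0321]
tool_rot: [[0.002, -0.777, 0.629], [-0.001, 0.629, 0.777], [-1.0, -0.002, 0.001]]
ft_force: [-1.5, 0.4, 5.4]
grip_width: 0.0211
```

Call:
{"method": "drive_tool", "body": {"targets": [[[0,0,0,0,0,0,-0.9],[-0.1,0,0,0,0,0,-0.9],[-0.3,0,0,0,0,0,-0.9],[0,0,0,0,0,0,-0.9]]]}}

```text
time_s: 12.2
position: [0.5589, -0.1369, 0.0524]
tool_rot: [[0.003, -0.777, 0.629], [-0.001, 0.629, 0.777], [-1.0, -0.003, 0.001]]
ft_force: [0.4, 0.8, -3.1]
grip_width: 0.0211
```

Call:
{"method": "drive_tool", "body": {"targets": [[[-0.4,0,0,0,0,0,-0.9],[-0.4,0,0,0,0,0,-0.9],[-0.4,0,0,0,0,0,-0.9],[0,0,0,0,0,0,-0.9]]]}}

```text
time_s: 12.6
position: [0.5592, -0.137, 0.1127]
tool_rot: [[0.004, -0.777, 0.629], [-0.002, 0.629, 0.777], [-1.0, -0.004, 0.001]]
ft_force: [-0.7, 0.9, -4.3]
grip_width: 0.0217
```

```bash
python3 plan.py .5256 .3314 .11 .5256 .3314 .037
python3 - <<'E'
from h import *
p=get_image("side");cv2.imwrite("pics/c2.png",cv2.resize(p["image"][80:230,190:400,::-1],None,fx=3,fy=3))
E
```

```text
t 12.6 P [ 0.5592 -0.137   0.1127] yaw 51.0 w 0.0217 F [-0.7  0.9 -4.3] tilt [ 0.0039 -0.0019]
to [0.5256, 0.3314, 0.11] u [0.033 6.418 6.857] rows 13 per [0.003 0.494 0.527]
to [0.5256, 0.3314, 0.037] u [ 1.46   0.006 -0.002] rows 2 per [ 0.73   0.003 -0.001]
```

View pics/c2.png

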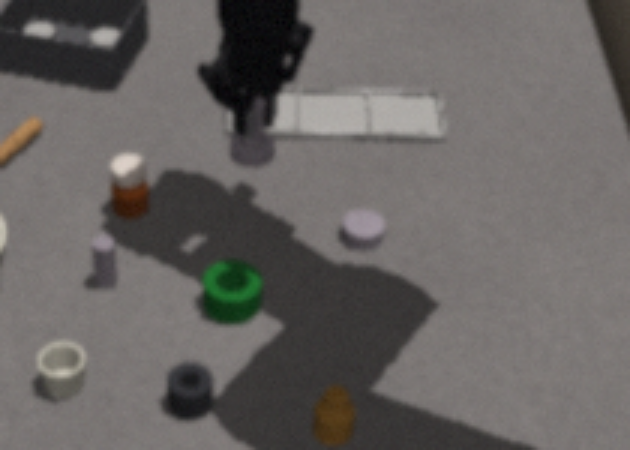

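The plunger hangs upright in the jaws, its head at (252,150) in the crop. Carry it to compartment A.

Call:
{"method": "drive_tool", "body": {"targets": [[[0,0.3,0.32,0,0,0,-0.9],[0,0.5,0.53,0,0,0,-0.9],[0,0.55,0.59,0,0,0,-0.9],[0,0.55,0.59,0,0,0,-0.9],[0,0.55,0.59,0,0,0,-0.9]]]}}

```text
time_s: 13.15
position: [0.5444, 0.0438, 0.1091]
tool_rot: [[-0.003, -0.777, 0.63], [0.0, 0.63, 0.777], [-1.0, 0.002, -0.001]]
ft_force: [0.7, 0.5, -3.9]
grip_width: 0.0213
```

Call:
{"method": "drive_tool", "body": {"targets": [[[0,0.55,0.59,0,0,0,-0.9],[0,0.55,0.59,0,0,0,-0.9],[0,0.55,0.59,0,0,0,-0.9],[0,0.55,0.59,0,0,0,-0.9],[0,0.55,0.59,0,0,0,-0.9]]]}}

```text
time_s: 13.65
position: [0.5305, 0.2449, 0.109]
tool_rot: [[-0.003, -0.777, 0.629], [-0.001, 0.629, 0.777], [-1.0, 0.002, -0.002]]
ft_force: [0.1, -0.4, -2.8]
grip_width: 0.0217
```

Call:
{"method": "drive_tool", "body": {"targets": [[[0,0.5,0.53,0,0,0,-0.9],[0,0.4,0.42,0,0,0,-0.9],[0,0.3,0.3,0,0,0,-0.9],[0,0,0,0,0,0,-0.9],[0,0,0,0,0,0,-0.9]]]}}

```text
time_s: 14.15
position: [0.5236, 0.3296, 0.1091]
tool_rot: [[-0.002, -0.778, 0.629], [-0.001, 0.629, 0.778], [-1.0, 0.001, -0.002]]
ft_force: [-0.5, 0.2, -3.0]
grip_width: 0.0214
```

```bash
python3 plan.py .5256 .3314 .11 .5256 .3314 .036
```

```text
t 14.15 P [0.5236 0.3296 0.1091] yaw 51.04 w 0.0214 F [-0.5  0.2 -3. ] tilt [-0.0024 -0.0012]
to [0.5256, 0.3314, 0.11] u [-0.017 -0.009  0.053] rows 1 per [-0.017 -0.009  0.053]
to [0.5256, 0.3314, 0.036] u [ 1.48  -0.002  0.004] rows 2 per [ 0.74  -0.001  0.002]
```

Call:
{"method": "drive_tool", "body": {"targets": [[[0.3,0,0.05,0,0,0,-0.9],[0.4,0,0,0,0,0,-0.9],[0.4,0,0,0,0,0,-0.9],[0.2,0,0,0,0,0,-0.9],[0,0,0,0,0,0,-0.9]]]}}

```text
time_s: 14.65
position: [0.5252, 0.3308, 0.0437]
tool_rot: [[-0.004, -0.776, 0.63], [-0.001, 0.63, 0.776], [-1.0, 0.002, -0.003]]
ft_force: [0.4, -0.4, -3.2]
grip_width: 0.0214
```

Call:
{"method": "drive_tool", "body": {"targets": [[[0.06,0,0,0,0,0,-0.9],[0.04,0,0,0,0,0,-0.9],[0,0,0,0,0,0,-0.9]]]}}

```text
time_s: 14.95
position: [0.526, 0.3318, 0.0412]
tool_rot: [[0.001, -0.777, 0.629], [0.0, 0.629, 0.777], [-1.0, -0.0, 0.001]]
ft_force: [-0.3, -1.0, -3.2]
grip_width: 0.0213
```

Call:
{"method": "drive_tool", "body": {"targets": [[[0.04,0,0,0,0,0,-0.9],[0.03,0,0,0,0,0,-0.9],[0,0,0,0,0,0,-0.9]]]}}

```text
time_s: 15.25
position: [0.5257, 0.3317, 0.0372]
tool_rot: [[-0.0, -0.777, 0.629], [-0.0, 0.629, 0.777], [-1.0, 0.0, -0.0]]
ft_force: [-0.4, -0.9, -3.7]
grip_width: 0.0217
```

Call:
{"method": "drive_tool", "body": {"targets": [[[0.02,0,0,0,0,0,-0.9],[0.02,0,0,0,0,0,-0.9],[0,0,0,0,0,0,-0.9]]]}}

```text
time_s: 15.55
position: [0.5259, 0.3318, 0.0361]
tool_rot: [[0.001, -0.777, 0.629], [0.0, 0.629, 0.777], [-1.0, -0.0, 0.001]]
ft_force: [-2.6, -0.6, 4.8]
grip_width: 0.0212
```

Call:
{"method": "drive_tool", "body": {"targets": [[[0,0,0,0,0,0,0],[0,0,0,0,0,0,0.3],[0,0,0,0,0,0,0.3],[-0.2,0,0,0,0,0,0.3],[-0.4,0,0,0,0,0,0.3]]]}}

```text
time_s: 16.05
position: [0.5252, 0.3315, 0.0649]
tool_rot: [[-0.002, -0.777, 0.629], [-0.001, 0.629, 0.777], [-1.0, 0.001, -0.002]]
ft_force: [0.1, 0.1, 0.0]
grip_width: 0.0555
```

Call:
{"method": "drive_tool", "body": {"targets": [[[-0.5,0,0,0,0,0,1],[-0.6,0,0,0,0,0,1],[-0.4,0,0,0,0,0,1],[0,0,0,0,0,0,1]]]}}

```text
time_s: 16.45
position: [0.527, 0.3323, 0.1441]
tool_rot: [[0.006, -0.777, 0.629], [0.002, 0.629, 0.777], [-1.0, -0.003, 0.006]]
ft_force: [-0.3, 0.7, 0.0]
grip_width: 0.0852
```

```bash
python3 plan.py .58 .132 .12 .58 .132 .007
python3 - <<'E'
from h import *
p=get_image("side");cv2.imwrite("pics/d2.png",cv2.resize(p["image"][180:330,190:400,::-1],None,fx=3,fy=3))
E
```

```text
t 16.45 P [0.527  0.3323 0.1441] yaw 51.0 w 0.0852 F [-0.3  0.7  0. ] tilt [0.0062 0.0024]
to [0.58, 0.132, 0.12] u [ 0.479 -3.343 -2.449] rows 6 per [ 0.08  -0.557 -0.408]
to [0.58, 0.132, 0.007] u [ 2.26   0.007 -0.013] rows 4 per [ 0.565  0.002 -0.003]
```

View pics/d2.png

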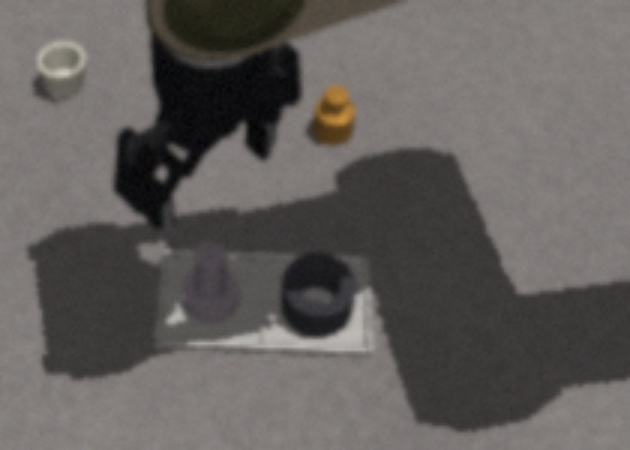

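The plunger, at (210,285), and the large ring, at (318,295), both stand upright in their compartments. Now the small ring.

Call:
{"method": "drive_tool", "body": {"targets": [[[0.06,-0.6,-0.44,0,0,0,1],[0.1,-0.7,-0.51,0,0,0,1],[0.1,-0.7,-0.51,0,0,0,1],[0.1,-0.7,-0.51,0,0,0,1],[0.1,-0.64,-0.48,0,0,0,1]]]}}

```text
time_s: 17.0
position: [0.5782, 0.1295, 0.1159]
tool_rot: [[-0.002, -0.777, 0.63], [-0.0, 0.63, 0.777], [-1.0, 0.002, -0.001]]
ft_force: [-0.2, 0.6, -0.7]
grip_width: 0.0855
```

Call:
{"method": "drive_tool", "body": {"targets": [[[0.1,0,0,0,0,0,1],[0,0,0,0,0,0,1]]]}}

```text
time_s: 17.2
position: [0.5778, 0.1309, 0.1107]
tool_rot: [[-0.003, -0.776, 0.631], [0.0, 0.631, 0.776], [-1.0, 0.003, -0.002]]
ft_force: [0.1, 0.7, -0.0]
grip_width: 0.0854
```

```bash
python3 plan.py .58 .132 .007
```

```text
t 17.2 P [0.5778 0.1309 0.1107] yaw 50.89 w 0.0854 F [ 0.1  0.7 -0. ] tilt [-0.0033  0.0002]
to [0.58, 0.132, 0.007] u [ 2.074 -0.026  0.05 ] rows 3 per [ 0.691 -0.009  0.017]
```

Call:
{"method": "drive_tool", "body": {"targets": [[[0.6,0,0.02,0,0,0,1],[0.6,0,0,0,0,0,1],[0.5,0,0,0,0,0,1],[0.32,0,0,0,0,0,1],[0,0,0,0,0,0,0.5]]]}}

```text
time_s: 17.7
position: [0.5773, 0.1336, 0.0091]
tool_rot: [[-0.005, -0.778, 0.628], [0.0, 0.628, 0.778], [-1.0, 0.004, -0.003]]
ft_force: [0.6, 0.4, 0.6]
grip_width: 0.073
```

Call:
{"method": "drive_tool", "body": {"targets": [[[0,0,0,0,0,0,0],[0,0,0,0,0,0,-0.6],[0,0,0,0,0,0,-0.6],[0,0,0,0,0,0,-0.6],[0,0,0,0,0,0,-0.6]]]}}

```text
time_s: 18.2
position: [0.5796, 0.1326, 0.0131]
tool_rot: [[0.002, -0.777, 0.629], [0.0, 0.629, 0.777], [-1.0, -0.002, 0.002]]
ft_force: [-0.8, 1.3, 4.9]
grip_width: 0.0394
```

Call:
{"method": "drive_tool", "body": {"targets": [[[0,0,0,0,0,0,-0.6],[-0.1,0,0,0,0,0,-0.6],[-0.3,0,0,0,0,0,-0.6],[0,0,0,0,0,0,-0.6]]]}}

```text
time_s: 18.6
position: [0.5801, 0.1323, 0.0334]
tool_rot: [[0.004, -0.777, 0.629], [0.0, 0.629, 0.777], [-1.0, -0.003, 0.002]]
ft_force: [0.5, -0.4, -2.1]
grip_width: 0.0397
```

Call:
{"method": "drive_tool", "body": {"targets": [[[-0.4,0,0,0,0,0,-0.6],[-0.4,0,0,0,0,0,-0.6],[-0.4,0,0,0,0,0,-0.6],[0,0,0,0,0,0,-0.6]]]}}

```text
time_s: 19.0
position: [0.5802, 0.1323, 0.0935]
tool_rot: [[0.005, -0.777, 0.629], [0.0, 0.629, 0.777], [-1.0, -0.004, 0.003]]
ft_force: [0.5, 0.5, -2.9]
grip_width: 0.0393
```

```bash
python3 plan.py .4893 -.3194 .09 .4893 -.3194 .02
```

```text
t 19.0 P [0.5802 0.1323 0.0935] yaw 51.0 w 0.0393 F [ 0.5  0.5 -2.9] tilt [0.0049 0.0001]
to [0.4893, -0.3194, 0.09] u [ 0.06  -4.272 -8.166] rows 13 per [ 0.005 -0.329 -0.628]
to [0.4893, -0.3194, 0.02] u [ 1.4    0.005 -0.004] rows 2 per [ 0.7    0.003 -0.002]
```

Call:
{"method": "drive_tool", "body": {"targets": [[[0,-0.2,-0.38,0,0,0,-0.6],[0,-0.3,-0.57,0,0,0,-0.6],[0,-0.36,-0.69,0,0,0,-0.6],[0,-0.36,-0.69,0,0,0,-0.6],[0,-0.36,-0.69,0,0,0,-0.6]]]}}

```text
time_s: 19.5
position: [0.5445, -0.036, 0.09]
tool_rot: [[-0.001, -0.777, 0.629], [0.0, 0.629, 0.777], [-1.0, 0.001, -0.001]]
ft_force: [0.8, -1.1, -3.3]
grip_width: 0.0397
```

Call:
{"method": "drive_tool", "body": {"targets": [[[0,-0.36,-0.69,0,0,0,-0.6],[0,-0.36,-0.69,0,0,0,-0.6],[0,-0.36,-0.69,0,0,0,-0.6],[0,-0.36,-0.69,0,0,0,-0.6],[0,-0.36,-0.69,0,0,0,-0.6]]]}}

```text
time_s: 20.0
position: [0.5059, -0.2268, 0.09]
tool_rot: [[-0.001, -0.777, 0.63], [0.001, 0.63, 0.777], [-1.0, 0.002, -0.0]]
ft_force: [0.7, 0.1, -1.2]
grip_width: 0.0397
```

Call:
{"method": "drive_tool", "body": {"targets": [[[0,-0.36,-0.69,0,0,0,-0.6],[0,-0.3,-0.57,0,0,0,-0.6],[0,-0.2,-0.38,0,0,0,-0.6],[0,0,0,0,0,0,-0.6],[0,0,0,0,0,0,-0.6]]]}}

```text
time_s: 20.5
position: [0.4881, -0.3159, 0.0901]
tool_rot: [[-0.001, -0.777, 0.63], [0.002, 0.63, 0.777], [-1.0, 0.002, 0.0]]
ft_force: [0.5, 0.7, -2.0]
grip_width: 0.0398
```

```bash
python3 plan.py .4893 -.3194 .02
```

```text
t 20.5 P [ 0.4881 -0.3159  0.0901] yaw 50.95 w 0.0398 F [ 0.5  0.7 -2. ] tilt [-0.0013  0.0016]
to [0.4893, -0.3194, 0.02] u [ 1.403 -0.065 -0.04 ] rows 2 per [ 0.701 -0.033 -0.02 ]
```

Call:
{"method": "drive_tool", "body": {"targets": [[[0.3,-0.03,-0.04,0,0,0,-0.6],[0.4,-0.03,0,0,0,0,-0.6],[0.4,0,0,0,0,0,-0.6],[0.2,0,0,0,0,0,-0.6],[0,0,0,0,0,0,-0.6]]]}}

```text
time_s: 21.0
position: [0.4894, -0.3184, 0.025]
tool_rot: [[-0.002, -0.778, 0.629], [0.002, 0.629, 0.778], [-1.0, 0.003, 0.0]]
ft_force: [-0.3, 0.2, -2.0]
grip_width: 0.0391
```

Call:
{"method": "drive_tool", "body": {"targets": [[[0.05,0,0,0,0,0,-0.6],[0.03,0,0,0,0,0,-0.6],[0,0,0,0,0,0,-0.6]]]}}

```text
time_s: 21.3
position: [0.4898, -0.3198, 0.0228]
tool_rot: [[0.001, -0.777, 0.629], [-0.001, 0.629, 0.777], [-1.0, -0.001, -0.0]]
ft_force: [-0.4, 0.4, -2.4]
grip_width: 0.0397
```

Call:
{"method": "drive_tool", "body": {"targets": [[[0.03,0,0,0,0,0,-0.6],[0.02,0,0,0,0,0,-0.6],[0,0,0,0,0,0,-0.6]]]}}

```text
time_s: 21.6
position: [0.4896, -0.3198, 0.0198]
tool_rot: [[-0.0, -0.777, 0.629], [0.0, 0.629, 0.777], [-1.0, 0.0, 0.0]]
ft_force: [-0.4, -0.1, -2.0]
grip_width: 0.0399
```

Call:
{"method": "drive_tool", "body": {"targets": [[[0.03,0,0,0,0,0,-0.6],[0.02,0,0,0,0,0,-0.6],[0,0,0,0,0,0,-0.6]]]}}

```text
time_s: 21.9
position: [0.4896, -0.3197, 0.0172]
tool_rot: [[-0.0, -0.777, 0.629], [0.0, 0.629, 0.777], [-1.0, 0.0, 0.0]]
ft_force: [0.1, -0.0, -1.5]
grip_width: 0.0394
```

Call:
{"method": "drive_tool", "body": {"targets": [[[0.02,0,0,0,0,0,-0.6],[0.01,0,0,0,0,0,-0.6],[0,0,0,0,0,0,-0.6]]]}}

```text
time_s: 22.2
position: [0.4897, -0.3198, 0.017]
tool_rot: [[0.0, -0.777, 0.629], [-0.001, 0.629, 0.777], [-1.0, -0.001, -0.0]]
ft_force: [-4.0, 3.3, 9.1]
grip_width: 0.0393
```

Contact. Release, lift, then go to the pin.

Call:
{"method": "drive_tool", "body": {"targets": [[[0,0,0,0,0,0,0.2],[0,0,0,0,0,0,0.5],[-0.02,0,0,0,0,0,0.5],[-0.2,0,0,0,0,0,0.5],[-0.5,0,0,0,0,0,0.5]]]}}

```text
time_s: 22.7
position: [0.489, -0.3191, 0.0511]
tool_rot: [[-0.003, -0.777, 0.63], [0.003, 0.63, 0.777], [-1.0, 0.004, 0.0]]
ft_force: [-0.4, 0.5, -0.3]
grip_width: 0.0645
```

Call:
{"method": "drive_tool", "body": {"targets": [[[-0.6,0,0,0,0,0,1],[-0.6,0,0,0,0,0,1],[-0.5,0,0,0,0,0,1],[0,0,0,0,0,0,1]]]}}

```text
time_s: 23.1
position: [0.4908, -0.3208, 0.1411]
tool_rot: [[0.005, -0.777, 0.629], [-0.005, 0.629, 0.777], [-1.0, -0.007, -0.001]]
ft_force: [0.3, -1.0, 0.2]
grip_width: 0.0856
```

```bash
python3 plan.py .69 -.008 .14 .69 -.008 .025
python3 - <<'E'
from h import *
p=get_image("side");cv2.imwrite("pics/e2.png",cv2.resize(p["image"][80:230,190:400,::-1],None,fx=3,fy=3))
E
```

```text
t 23.1 P [ 0.4908 -0.3208  0.1411] yaw 51.0 w 0.0856 F [ 0.3 -1.   0.2] tilt [ 0.0053 -0.0053]
to [0.69, -0.008, 0.14] u [0.01  0.842 7.368] rows 10 per [0.001 0.084 0.737]
to [0.69, -0.008, 0.025] u [2.3e+00 1.7e-02 2.0e-03] rows 4 per [0.575 0.004 0.   ]
```

View pics/e2.png

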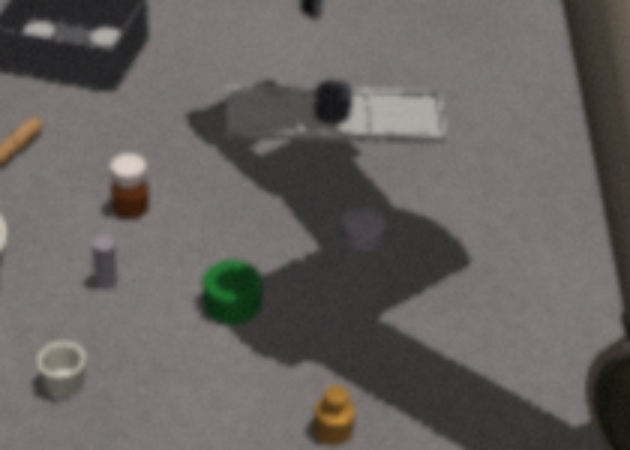

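The small ring stands in the middle compartment, at (332,102) in the crop. On to the pin.

Call:
{"method": "drive_tool", "body": {"targets": [[[0,0.06,0.6,0,0,0,1],[0,0.09,0.84,0,0,0,1],[0,0.09,0.84,0,0,0,1],[0,0.09,0.84,0,0,0,1],[0,0.09,0.84,0,0,0,1]]]}}

```text
time_s: 23.65
position: [0.5983, -0.151, 0.1359]
tool_rot: [[-0.002, -0.777, 0.63], [0.001, 0.63, 0.777], [-1.0, 0.002, -0.0]]
ft_force: [-0.2, 0.3, -0.4]
grip_width: 0.0856
```

Call:
{"method": "drive_tool", "body": {"targets": [[[0,0.09,0.84,0,0,0,1],[0,0.09,0.84,0,0,0,1],[0,0.09,0.84,0,0,0,1],[0,0.1,0.6,0,0,0,1],[0,0.1,0.29,0,0,0,1]]]}}

```text
time_s: 24.15
position: [0.6874, -0.003, 0.1354]
tool_rot: [[-0.002, -0.778, 0.628], [0.001, 0.628, 0.778], [-1.0, 0.002, -0.001]]
ft_force: [-1.1, 0.7, -1.0]
grip_width: 0.0855
```

Call:
{"method": "drive_tool", "body": {"targets": [[[0,0,0,0,0,0,1],[0,0,0,0,0,0,1]]]}}

```text
time_s: 24.35
position: [0.6864, -0.0064, 0.1364]
tool_rot: [[-0.001, -0.777, 0.63], [-0.0, 0.63, 0.777], [-1.0, 0.001, -0.001]]
ft_force: [0.2, -0.4, -0.2]
grip_width: 0.0852
```

```bash
python3 plan.py .69 -.008 .025
```

```text
t 24.35 P [ 0.6864 -0.0064  0.1364] yaw 50.96 w 0.0852 F [ 0.2 -0.4 -0.2] tilt [-0.0012 -0.0003]
to [0.69, -0.008, 0.025] u [ 2.228 -0.077  0.023] rows 3 per [ 0.743 -0.026  0.008]
```

Call:
{"method": "drive_tool", "body": {"targets": [[[0.6,-0.06,0.02,0,0,0,1],[0.6,-0.02,0,0,0,0,1],[0.6,0,0,0,0,0,1],[0.4,0,0,0,0,0,1],[0,0,0,0,0,0,1]]]}}

```text
time_s: 24.85
position: [0.6887, -0.0088, 0.0239]
tool_rot: [[-0.006, -0.776, 0.631], [0.001, 0.631, 0.776], [-1.0, 0.005, -0.003]]
ft_force: [0.6, 0.2, -0.2]
grip_width: 0.0852
```

```bash
python3 plan.py .69 -.008 .025
python3 - <<'E'
from h import *
p=get_image("side");cv2.imwrite("pics/f2.png",cv2.resize(p["image"][80:230,190:400,::-1],None,fx=3,fy=3))
E
```

```text
t 24.85 P [ 0.6887 -0.0088  0.0239] yaw 50.87 w 0.0852 F [ 0.6  0.2 -0.2] tilt [-0.006   0.0009]
to [0.69, -0.008, 0.025] u [-0.022 -0.01   0.029] rows 1 per [-0.022 -0.01   0.029]
```

View pics/f2.png

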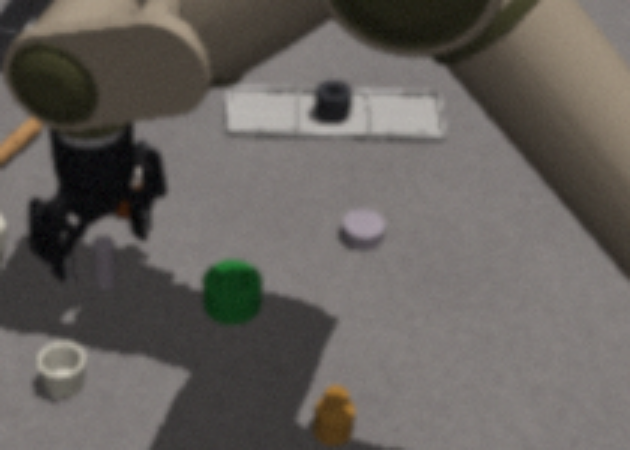

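The pin, at (104,262), is between the open fingers and the small ring stands well centred. Close on the pin.

Call:
{"method": "drive_tool", "body": {"targets": [[[0,0,0.02,0,0,0,0.3],[0,0,0,0,0,0,-0.3],[0,0,0,0,0,0,-0.9],[0,0,0,0,0,0,-0.9],[0,0,0,0,0,0,-0.9]]], "force": 60}}

```text
time_s: 25.4
position: [0.6916, -0.0065, 0.0277]
tool_rot: [[0.001, -0.777, 0.629], [-0.0, 0.629, 0.777], [-1.0, -0.001, 0.0]]
ft_force: [-0.6, -1.6, 5.0]
grip_width: 0.0203
```

Call:
{"method": "drive_tool", "body": {"targets": [[[0,0,0,0,0,0,-0.9],[0,0,0,0,0,0,-0.9],[-0.1,0,0,0,0,0,-0.9],[-0.3,0,0,0,0,0,-0.9],[0,0,0,0,0,0,-0.9]]]}}

```text
time_s: 25.9
position: [0.6925, -0.0064, 0.0493]
tool_rot: [[0.004, -0.777, 0.629], [-0.001, 0.629, 0.777], [-1.0, -0.003, 0.002]]
ft_force: [0.1, 0.2, -1.7]
grip_width: 0.0201
```

Call:
{"method": "drive_tool", "body": {"targets": [[[-0.4,0,0,0,0,0,-0.9],[-0.5,0,0,0,0,0,-0.9],[-0.4,0,0,0,0,0,-0.9],[0,0,0,0,0,0,-0.9]]]}}

```text
time_s: 26.3
position: [0.6927, -0.0065, 0.115]
tool_rot: [[0.006, -0.777, 0.629], [-0.001, 0.629, 0.777], [-1.0, -0.005, 0.003]]
ft_force: [1.0, 0.4, -2.1]
grip_width: 0.0201
```

```bash
python3 plan.py .5704 -.3096 .11 .5704 -.3096 .036
python3 - <<'E'
from h import *
p=get_image("side");cv2.imwrite("pics/g2.png",cv2.resize(p["image"][80:230,190:400,::-1],None,fx=3,fy=3))
E
```

```text
t 26.3 P [ 0.6927 -0.0065  0.115 ] yaw 51.0 w 0.0201 F [ 1.   0.4 -2.1] tilt [ 0.006 -0.001]
to [0.5704, -0.3096, 0.11] u [ 0.092 -1.914 -6.251] rows 9 per [ 0.01  -0.213 -0.695]
to [0.5704, -0.3096, 0.036] u [ 1.48   0.008 -0.004] rows 2 per [ 0.74   0.004 -0.002]
```

View pics/g2.png

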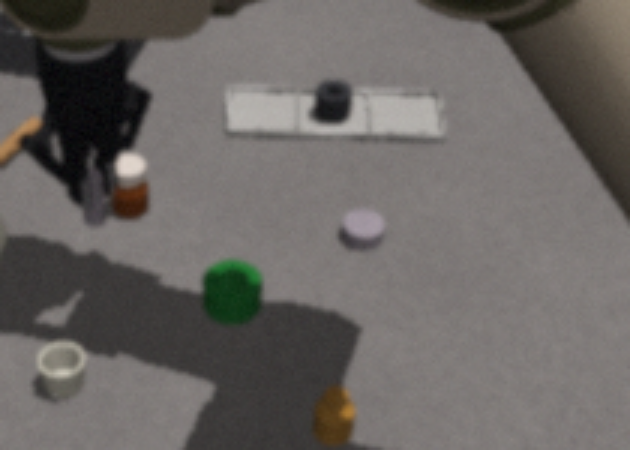

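The pin hangs upright at (95,195) and its underside is above the jar's height. Carry it to the far end compartment.

Call:
{"method": "drive_tool", "body": {"targets": [[[0,-0.1,-0.33,0,0,0,-0.9],[0,-0.18,-0.59,0,0,0,-0.9],[0,-0.21,-0.69,0,0,0,-0.9],[0,-0.21,-0.69,0,0,0,-0.9],[0,-0.21,-0.69,0,0,0,-0.9]]]}}

```text
time_s: 26.85
position: [0.6309, -0.153, 0.1101]
tool_rot: [[-0.003, -0.777, 0.63], [0.001, 0.63, 0.777], [-1.0, 0.003, -0.001]]
ft_force: [0.1, 0.2, -1.3]
grip_width: 0.0203
```

Call:
{"method": "drive_tool", "body": {"targets": [[[0,-0.21,-0.69,0,0,0,-0.9],[0,-0.21,-0.69,0,0,0,-0.9],[0,-0.21,-0.69,0,0,0,-0.9],[0,-0.21,-0.69,0,0,0,-0.9],[0,-0.17,-0.5,0,0,0,-0.9]]]}}

```text
time_s: 27.35
position: [0.567, -0.312, 0.1102]
tool_rot: [[-0.002, -0.776, 0.631], [0.001, 0.631, 0.776], [-1.0, 0.003, -0.001]]
ft_force: [-0.2, -0.3, -1.7]
grip_width: 0.0202
```

Call:
{"method": "drive_tool", "body": {"targets": [[[0,0,0,0,0,0,-0.9],[0,0,0,0,0,0,-0.9],[0,0,0,0,0,0,-0.9]]]}}

```text
time_s: 27.65
position: [0.569, -0.3089, 0.111]
tool_rot: [[-0.001, -0.777, 0.629], [0.001, 0.629, 0.777], [-1.0, 0.002, 0.0]]
ft_force: [-0.6, 0.4, -0.9]
grip_width: 0.0202
```

```bash
python3 plan.py .5704 -.3096 .036
```

```text
t 27.65 P [ 0.569  -0.3089  0.111 ] yaw 51.02 w 0.0202 F [-0.6  0.4 -0.9] tilt [-0.0011  0.0011]
to [0.5704, -0.3096, 0.036] u [ 1.501 -0.032  0.006] rows 3 per [ 0.5   -0.011  0.002]
```

Call:
{"method": "drive_tool", "body": {"targets": [[[0.3,-0.03,0,0,0,0,-0.9],[0.4,0,0,0,0,0,-0.9],[0.4,0,0,0,0,0,-0.9],[0.25,0,0,0,0,0,-0.9],[0.05,0,0,0,0,0,-0.9]]]}}

```text
time_s: 28.15
position: [0.5701, -0.3094, 0.0402]
tool_rot: [[-0.002, -0.778, 0.629], [0.002, 0.629, 0.778], [-1.0, 0.003, 0.0]]
ft_force: [0.3, 0.9, -2.3]
grip_width: 0.0201
```

Call:
{"method": "drive_tool", "body": {"targets": [[[0.05,0,0,0,0,0,-0.9],[0.03,0,0,0,0,0,-0.9],[0,0,0,0,0,0,-0.9]]]}}

```text
time_s: 28.45
position: [0.5707, -0.3107, 0.0384]
tool_rot: [[0.001, -0.777, 0.629], [-0.001, 0.629, 0.777], [-1.0, -0.001, -0.0]]
ft_force: [-0.9, -0.8, -1.5]
grip_width: 0.0205
```

Call:
{"method": "drive_tool", "body": {"targets": [[[0.03,0,0,0,0,0,-0.9],[0.02,0,0,0,0,0,-0.9],[0,0,0,0,0,0,-0.9]]]}}

```text
time_s: 28.75
position: [0.5704, -0.3106, 0.0353]
tool_rot: [[-0.0, -0.777, 0.629], [-0.0, 0.629, 0.777], [-1.0, 0.0, -0.0]]
ft_force: [1.2, -0.2, -1.7]
grip_width: 0.0205
```

Call:
{"method": "drive_tool", "body": {"targets": [[[0.03,0,0,0,0,0,-0.9],[0.02,0,0,0,0,0,-0.9],[0,0,0,0,0,0,-0.9]]]}}

```text
time_s: 29.05
position: [0.5704, -0.3105, 0.0326]
tool_rot: [[-0.0, -0.777, 0.629], [0.0, 0.629, 0.777], [-1.0, 0.0, -0.0]]
ft_force: [0.4, 0.3, -1.4]
grip_width: 0.0202
```

Call:
{"method": "drive_tool", "body": {"targets": [[[0.02,0,0,0,0,0,-0.9],[0.01,0,0,0,0,0,-0.9],[0,0,0,0,0,0,-0.9]]]}}

```text
time_s: 29.35
position: [0.5705, -0.3106, 0.0317]
tool_rot: [[0.0, -0.777, 0.629], [-0.0, 0.629, 0.777], [-1.0, -0.0, -0.0]]
ft_force: [-0.3, 0.7, 2.3]
grip_width: 0.0204
```

Contact. Release, lift, then the disc.

Call:
{"method": "drive_tool", "body": {"targets": [[[0,0,0,0,0,0,-0.1],[0,0,0,0,0,0,0.2],[0,0,0,0,0,0,0.2],[-0.2,0,0,0,0,0,0.2],[-0.4,0,0,0,0,0,0.2]]]}}

```text
time_s: 29.85
position: [0.5699, -0.3102, 0.0609]
tool_rot: [[-0.002, -0.777, 0.629], [0.002, 0.629, 0.777], [-1.0, 0.003, 0.0]]
ft_force: [-0.2, 0.5, 0.3]
grip_width: 0.0508
```

Call:
{"method": "drive_tool", "body": {"targets": [[[-0.5,0,0,0,0,0,1],[-0.6,0,0,0,0,0,1],[-0.4,0,0,0,0,0,1],[0,0,0,0,0,0,1]]]}}

```text
time_s: 30.25
position: [0.5715, -0.3113, 0.1403]
tool_rot: [[0.005, -0.777, 0.629], [-0.004, 0.629, 0.777], [-1.0, -0.007, 0.0]]
ft_force: [0.4, -0.1, -0.8]
grip_width: 0.0853
```

```bash
python3 plan.py .4425 -.1176 .12 .4425 -.1176 .002
```

```text
t 30.25 P [ 0.5715 -0.3113  0.1403] yaw 51.0 w 0.0853 F [ 0.4 -0.1 -0.8] tilt [ 0.0052 -0.0042]
to [0.4425, -0.1176, 0.12] u [0.375 4.447 1.387] rows 7 per [0.054 0.635 0.198]
to [0.4425, -0.1176, 0.002] u [ 2.36   0.016 -0.   ] rows 4 per [ 0.59   0.004 -0.   ]
```

Call:
{"method": "drive_tool", "body": {"targets": [[[0.02,0.5,0.16,0,0,0,1],[0.05,0.72,0.22,0,0,0,1],[0.05,0.72,0.22,0,0,0,1],[0.05,0.72,0.22,0,0,0,1],[0.05,0.72,0.22,0,0,0,1]]]}}

```text
time_s: 30.75
position: [0.4705, -0.1624, 0.1247]
tool_rot: [[-0.001, -0.777, 0.63], [0.001, 0.63, 0.777], [-1.0, 0.001, -0.0]]
ft_force: [0.4, -0.3, 1.4]
grip_width: 0.0855
```

Call:
{"method": "drive_tool", "body": {"targets": [[[0.05,0.62,0.2,0,0,0,1],[0.05,0.42,0.13,0,0,0,1],[0,0,0,0,0,0,1],[0,0,0,0,0,0,1]]]}}

```text
time_s: 31.15
position: [0.4421, -0.1184, 0.1203]
tool_rot: [[0.0, -0.777, 0.629], [-0.0, 0.629, 0.777], [-1.0, -0.0, -0.0]]
ft_force: [0.6, -0.9, -0.2]
grip_width: 0.0853
```

```bash
python3 plan.py .4425 -.1176 .003
python3 - <<'E'
from h import *
p=get_image("side");cv2.imwrite("pics/i2.png",cv2.resize(p["image"][80:230,190:400,::-1],None,fx=3,fy=3))
E
```

```text
t 31.15 P [ 0.4421 -0.1184  0.1203] yaw 51.01 w 0.0853 F [ 0.6 -0.9 -0.2] tilt [ 0.0002 -0.0002]
to [0.4425, -0.1176, 0.003] u [2.346 0.005 0.018] rows 4 per [0.587 0.001 0.005]
```

View pics/i2.png

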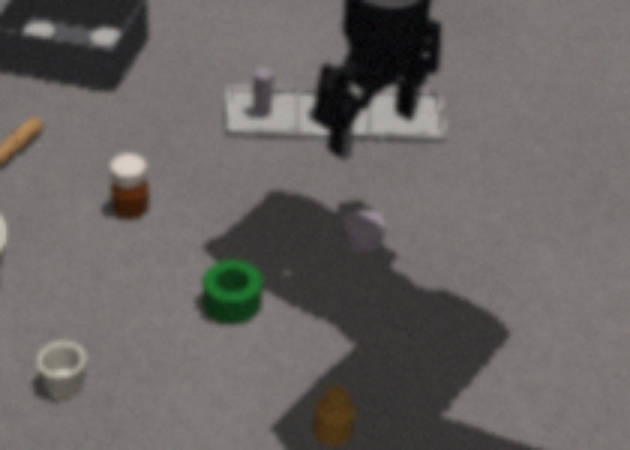

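The pin stands upright in the far compartment, at (262,92) in the crop. Descend on the disc at (363,228).

Call:
{"method": "drive_tool", "body": {"targets": [[[0.6,0,0.02,0,0,0,1],[0.7,0,0,0,0,0,1],[0.6,0,0,0,0,0,1],[0.3,0,0,0,0,0,1],[0.13,0,0,0,0,0,1]]]}}

```text
time_s: 31.7
position: [0.4425, -0.1181, 0.0022]
tool_rot: [[-0.002, -0.776, 0.63], [0.001, 0.63, 0.776], [-1.0, 0.002, -0.0]]
ft_force: [-0.1, 0.6, -0.0]
grip_width: 0.0853
```

Call:
{"method": "drive_tool", "body": {"targets": [[[0,0,0,0,0,0,1],[0,0,0,0,0,0,1]]]}}

```text
time_s: 31.9
position: [0.4431, -0.118, 0.0044]
tool_rot: [[0.001, -0.777, 0.63], [-0.001, 0.63, 0.777], [-1.0, -0.001, 0.0]]
ft_force: [0.0, 0.1, -0.2]
grip_width: 0.0854
```

Lower by 2 mm, and close.

Call:
{"method": "drive_tool", "body": {"targets": [[[0.04,0,0,0,0,0,0.6],[0,0,0,0,0,0,0.2],[0,0,0,0,0,0,-0.4],[0,0,0,0,0,0,-0.4],[0,0,0,0,0,0,-0.4]]], "force": 70}}

```text
time_s: 32.4
position: [0.4427, -0.1176, 0.0027]
tool_rot: [[0.001, -0.777, 0.629], [-0.001, 0.629, 0.777], [-1.0, -0.001, 0.0]]
ft_force: [-2.6, 0.0, 10.0]
grip_width: 0.0417
```

Call:
{"method": "drive_tool", "body": {"targets": [[[0,0,0,0,0,0,-0.4],[0,0,0,0,0,0,-0.4],[-0.1,0,0,0,0,0,-0.4],[-0.3,0,0,0,0,0,-0.4],[0,0,0,0,0,0,-0.4]]]}}

```text
time_s: 32.9
position: [0.4431, -0.1177, 0.023]
tool_rot: [[0.002, -0.777, 0.629], [-0.001, 0.629, 0.777], [-1.0, -0.003, 0.0]]
ft_force: [0.5, -0.7, -2.2]
grip_width: 0.0415
```

```bash
python3 plan.py .408 -.329 .07
python3 - <<'E'
from h import *
p=get_image("side");cv2.imwrite("pics/j2.png",cv2.resize(p["image"][80:230,190:400,::-1],None,fx=3,fy=3))
E
```

```text
t 32.9 P [ 0.4431 -0.1177  0.023 ] yaw 51.0 w 0.0415 F [ 0.5 -0.7 -2.2] tilt [ 0.0023 -0.0012]
to [0.408, -0.329, 0.07] u [-0.936 -2.116 -3.725] rows 6 per [-0.156 -0.353 -0.621]
```

View pics/j2.png

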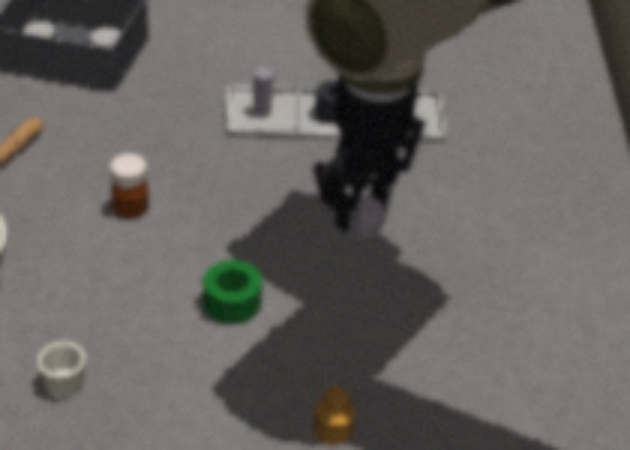

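The disc is held (load about 2 N), seen at (366,213). Lift and carry it.

Call:
{"method": "drive_tool", "body": {"targets": [[[-0.4,0,0,0,0,0,-0.4],[-0.5,0,0,0,0,0,-0.4],[-0.2,-0.2,-0.35,0,0,0,-0.4],[0,-0.34,-0.6,0,0,0,-0.4],[0,-0.36,-0.64,0,0,0,-0.4]]]}}

```text
time_s: 33.45
position: [0.4271, -0.2081, 0.0766]
tool_rot: [[-0.0, -0.778, 0.628], [0.0, 0.628, 0.778], [-1.0, 0.0, 0.0]]
ft_force: [-0.1, -0.5, -2.0]
grip_width: 0.0412
```

Call:
{"method": "drive_tool", "body": {"targets": [[[0,-0.36,-0.64,0,0,0,-0.4],[0,-0.36,-0.64,0,0,0,-0.4],[0,-0.3,-0.52,0,0,0,-0.4],[0,-0.2,-0.33,0,0,0,-0.4],[0,0,0,0,0,0,-0.4]]]}}

```text
time_s: 33.95
position: [0.4074, -0.3305, 0.0762]
tool_rot: [[-0.0, -0.776, 0.631], [-0.0, 0.631, 0.776], [-1.0, -0.0, -0.0]]
ft_force: [0.4, 0.8, -2.3]
grip_width: 0.0418
```

```bash
python3 plan.py .408 -.329 .01
```

```text
t 33.95 P [ 0.4074 -0.3305  0.0762] yaw 50.86 w 0.0418 F [ 0.4  0.8 -2.3] tilt [-0.0001 -0.0001]
to [0.408, -0.329, 0.01] u [1.323 0.01  0.031] rows 2 per [0.662 0.005 0.015]
```

Call:
{"method": "drive_tool", "body": {"targets": [[[0.3,0,0,0,0,0,-0.4],[0.4,0,0,0,0,0,-0.4],[0.35,0,0,0,0,0,-0.4],[0.15,0,0,0,0,0,-0.4],[0,0,0,0,0,0,-0.4]]]}}

```text
time_s: 34.45
position: [0.4077, -0.3275, 0.016]
tool_rot: [[-0.001, -0.778, 0.629], [0.002, 0.629, 0.778], [-1.0, 0.002, 0.001]]
ft_force: [-0.2, -0.1, -2.0]
grip_width: 0.0416
```

Call:
{"method": "drive_tool", "body": {"targets": [[[0.04,0,0,0,0,0,-0.4],[0.03,0,0,0,0,0,-0.4],[0,0,0,0,0,0,-0.4]]]}}

```text
time_s: 34.75
position: [0.4079, -0.3288, 0.0137]
tool_rot: [[0.0, -0.777, 0.629], [-0.001, 0.629, 0.777], [-1.0, -0.001, -0.0]]
ft_force: [0.3, 0.1, -2.1]
grip_width: 0.0411
```

Call:
{"method": "drive_tool", "body": {"targets": [[[0.03,0,0,0,0,0,-0.4],[0.02,0,0,0,0,0,-0.4],[0,0,0,0,0,0,-0.4]]]}}

```text
time_s: 35.05
position: [0.4077, -0.3287, 0.0108]
tool_rot: [[-0.0, -0.777, 0.629], [0.0, 0.629, 0.777], [-1.0, 0.0, 0.0]]
ft_force: [-0.0, -0.8, -2.5]
grip_width: 0.0411
```

Call:
{"method": "drive_tool", "body": {"targets": [[[0.03,0,0,0,0,0,-0.4],[0.03,0,0,0,0,0,-0.4],[0,0,0,0,0,0,-0.4]]]}}

```text
time_s: 35.35
position: [0.4077, -0.3286, 0.0076]
tool_rot: [[-0.0, -0.777, 0.629], [0.0, 0.629, 0.777], [-1.0, 0.0, 0.0]]
ft_force: [-0.8, 0.4, -2.7]
grip_width: 0.0415
```

Call:
{"method": "drive_tool", "body": {"targets": [[[0.02,0,0,0,0,0,-0.4],[0.01,0,0,0,0,0,-0.4],[0,0,0,0,0,0,-0.4]]]}}

```text
time_s: 35.65
position: [0.4078, -0.3287, 0.0068]
tool_rot: [[0.0, -0.777, 0.629], [-0.0, 0.629, 0.777], [-1.0, -0.0, -0.0]]
ft_force: [-1.7, 0.9, 5.2]
grip_width: 0.0418
```

Call:
{"method": "drive_tool", "body": {"targets": [[[0,0,0,0,0,0,0.2],[0,0,0,0,0,0,0.2],[-0.04,0,0,0,0,0,0.2],[-0.2,0,0,0,0,0,0.3],[-0.4,0,0,0,0,0,0.3]]]}}

```text
time_s: 36.15
position: [0.4074, -0.3283, 0.0383]
tool_rot: [[-0.001, -0.777, 0.63], [0.002, 0.63, 0.777], [-1.0, 0.002, 0.001]]
ft_force: [0.6, -0.5, -1.4]
grip_width: 0.0554
```

Call:
{"method": "drive_tool", "body": {"targets": [[[-0.6,0,0,0,0,0,1],[-0.7,0,0,0,0,0,1],[-0.7,0,0,0,0,0,1],[-0.5,0,0,0,0,0,1],[0,0,0,0,0,0,1]]]}}

```text
time_s: 36.65
position: [0.4087, -0.3297, 0.1674]
tool_rot: [[0.005, -0.777, 0.629], [-0.006, 0.629, 0.777], [-1.0, -0.007, -0.002]]
ft_force: [-0.0, -1.2, -0.8]
grip_width: 0.0857
```

```bash
python3 plan.py .33 0 .25
```

```text
t 36.65 P [ 0.4087 -0.3297  0.1674] yaw 51.0 w 0.0857 F [-0.  -1.2 -0.8] tilt [ 0.0047 -0.006 ]
to [0.33, 0.0, 0.25] u [-1.698  5.361  4.132] rows 10 per [-0.17   0.536  0.413]
```

Retreat to the middle to clear the view of both trays.

Call:
{"method": "drive_tool", "body": {"targets": [[[-0.2,0.53,0.41,0,0,0,1],[-0.2,0.53,0.41,0,0,0,1],[-0.2,0.53,0.41,0,0,0,1],[-0.2,0.53,0.41,0,0,0,1],[-0.2,0.53,0.41,0,0,0,1]]]}}

```text
time_s: 37.15
position: [0.3685, -0.1642, 0.2134]
tool_rot: [[-0.001, -0.777, 0.63], [0.001, 0.63, 0.777], [-1.0, 0.001, 0.0]]
ft_force: [0.2, 0.7, 0.6]
grip_width: 0.0856
```

Call:
{"method": "drive_tool", "body": {"targets": [[[-0.2,0.53,0.41,0,0,0,1],[-0.2,0.53,0.41,0,0,0,1],[-0.2,0.53,0.41,0,0,0,1],[0,0.3,0.2,0,0,0,1],[0,0,0,0,0,0,1]]]}}

```text
time_s: 37.65
position: [0.3399, -0.0489, 0.2434]
tool_rot: [[0.0, -0.779, 0.627], [0.0, 0.627, 0.779], [-1.0, 0.0, 0.0]]
ft_force: [0.9, 0.5, -0.5]
grip_width: 0.0853
```

```bash
python3 - <<'E'
from fit import *
T=get_image("top");S=get_image("side")
A=dict(large_ring=(.444,.3226,.004),plunger=(.5256,.3314,.004),small_ring=(.4893,-.3194,.004),pin=(.5704,-.3096,.004),disc=(.408,-.329,.004),jar=(.689,-.123,0),weight=(.4497,.1433,0),crucible=(.701,.128,0))
for p,nm in((T,"t"),(S,"s")):
    im=cv2.resize(p["image"][:,:,::-1],None,fx=5,fy=5,interpolation=cv2.INTER_CUBIC)
    def draw(sh,v):
        for q in sh(v):
            h=cv2.convexHull(proj(p,q).astype(np.float32));cv2.polylines(im,[np.round((h+.5)*5).astype(int)],True,(0,255,255),1)
    for n,(x,y,z) in A.items(): draw(part(n,z),(x,y))
    draw(tray(.168),(.4848,.327,.108));draw(tray(.25),(.4893,-.3194,.122))
    if nm=="t": cv2.imwrite("pics/ot2.png",cv2.resize(im[590:1340,775:2100],(795,450),interpolation=cv2.INTER_AREA))
    else: cv2.imwrite("pics/os2.png",cv2.resize(im[400:1550,950:1750],(417,600),interpolation=cv2.INTER_AREA))
E
```

```text
(no output)
```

View pics/ot2.png

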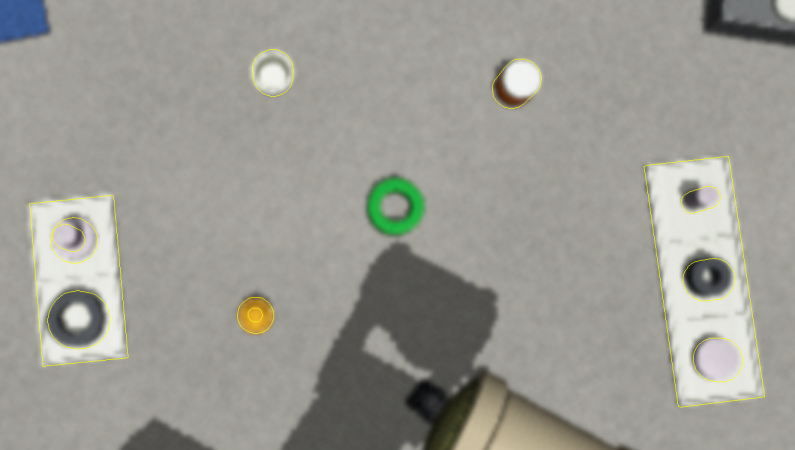

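View pics/os2.png

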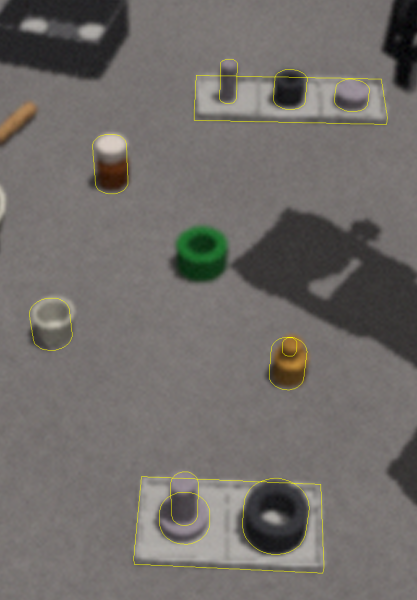

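Both views show all five parts standing flat and upright within 2–3 mm of the predicted outlines. The jar, weight and crucible match their starting outlines, so I'm handing in.

```bash
python3 plan.py .33 0 .25; python3 -c "
from rig import *
print(close_job())"
```

```text
t 37.75 P [ 0.3409 -0.0507  0.2432] yaw 51.03 w 0.0855 F [-0.5 -0.2 -0.2] tilt [-0.     -0.0002]
to [0.33, 0.0, 0.25] u [-0.136  0.808  0.652] rows 2 per [-0.068  0.404  0.326]
the job is handed in; nothing more can be done
None
```

Both die kits are made up and the job is handed in, at 37.8 s of the 128 s allowed. Close-out reports no verdict, so the result rests on my own checks.

- **Two-compartment tray:** the large die ring is in the compartment nearer the robot and the headed plunger in the farther one.
- **Three-compartment tray:** the small die ring is in the middle, with the plain pin in the far end and the low disc in the near end.
- **Setting down:** each part was lowered until the wrist force showed contact, then released.

**Last checks:** the final top and side pictures, overlaid with model outlines, show all five parts upright and within about 2–3 mm of the compartment centres. The jar, weight and crucible lie on their starting outlines. The gripper was open, clear of everything, and read no load.

**One check failed:** after placing the large ring, an automatic image fit put it up to 8 mm off. The two cameras disagreed by 16 mm, because the bright tray confuses that fit. I relied on the pictures and the final overlays instead, and they showed the ring centred.

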